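# Get the control vial out from among the reagents

## Robot

A 7-joint arm with a two-finger parallel gripper is mounted at the origin on the work surface. World frame = base frame: x ahead of the robot, y to its left, z up, the work surface at z = 0. Lengths are in mm, angles in rad, forces in N, time in s.
With the tool pointing down it reaches from about 425 to 950 mm from the base axis. Payload 4.7 kg.
Tool frame: the origin (TCP) lies midway between the tips of the shut fingers; the grasp point (between the pads) lies 19 mm behind it; z points along the fingers, y is the line along which they close (so a half turn about z gives the same grasp; the last joint's range is limited). The gripper opens to 87 mm and grips with 3 to 60 N. Pads are 19 mm wide; open, the fingers measure 117 mm over their backs; the gripper's body (75 mm by 190 mm) begins 51 mm behind the grasp point.
Start: joints at [-1.186, 0.469, -0.049, 1.532, 0.024, 1.141, -0.082], TCP at [271.374, 618.066, 222.573] pointing down, gripper open.
Joint ranges: [-2.59, 2.59], [-0.33, 1.99], [-1.39, 1.29], [0.1, 2.45], [-1.04, 4.18], [0.21, 1.99], [-2.66, 2.66]. Speed limits (rad/s): [2.57, 2.57, 3.14, 3.14, 3.14, 3.14, 3.14].

## Interface

Orientations are given as a unit quaternion [x, y, z, w].
In Python, from rig import * gives the robot as it stands. The module is installed in compiled form; this text tells all that it offers.
- The arm moves only by the tool apply_moves, never from a script. Its argument "increments" is a list of rows, each a list of 3 entries, a list of its own where there are three numbers: the shift along the tool's x, y, z normalised to -1 to 1, where 1 is 5 cm, then the turn, a rotation vector about the tool's x, y, z normalised to -1 to 1, where 1 is 0.15 rad, then the gripper command: -1 is shut, 1 is fully open, values between are in proportion. In form: [[[tx, ty, tz], [wx, wy, wz], fingers], ...]. A call has 1 to 5 rows; each row shifts and turns the commanded pose from where the row before left it, along the tool's axes as they then stand; what a row does not reach is not made up. A row lasts 1/8 s, in which the tool goes at most 62.5 mm and 10.7 degrees, less where a joint would pass 70% of its speed; a pose out of reach is approached as far as the arm can. A call with a number of a shift or a turn outside -1 to 1 is refused whole. A call with a gripper value outside its range is refused whole. The fingers move at their own pace and stop on an object; "force" is the grip in N (left out, the last holds). Time passes only in rows, so rows that do not move let the fingers close. It gives the time, the measured TCP pose, the force, the opening and the grip force at its end, in the units of the state.
- sense(): the state, without advancing time (a new reading comes with each control period).
- camera(name): name is "scene" or "side" or "wrist"; returns the picture (420x560x3 uint8, red, green, blue); there is no depth.
- get_calibration(name): a dict with "camera_matrix" (3x3 intrinsics, pixels), "world_to_cam" (4x4, takes a point from world to camera coordinates); the wrist camera has in their place "tool_from_camera" (4x4, takes a point from camera to tool coordinates, whose origin is the TCP and whose axes are the flange's). Camera axes: x right, y down, z forward; pixel columns grow to the right and rows downward; lengths in mm; the calibration is good to about 2 mm. A picture is of the moment at which its call begins: read the wrist's pose just before it. get_calibration takes no time and is no camera call.
- hand_in(): hands the job in; it is judged then, once.
The state is a dict: "t": time; "joints": joint angles; "joint_velocities": joint speeds; "effort": joint torques, N m; "ee_pos": TCP position; "eef_rot": TCP orientation; "wrist_force": force on the tool from outside, world axes, zero at the start; "wrist_torque": the same for the moment, N m; "grip_width": finger opening in mm; "grip_force": force on a finger pad.
Only numpy, scipy, OpenCV 4.12 (cv2) and the standard library are available. Lean on these libraries where they do the work, as an engineer would, in place of code of your own. Each camera call takes 0.05 s, during which the arm holds its last target. There are 200 camera calls.

## Task

The small control vial stands on the reagent tray hemmed in by three tall reagent containers. First stand all three containers on the black side mat, then put the vial down into the round pocket of the white vial block, and only then stand each container back in the very place on the tray where it stood at the start. Keep everything upright, and leave the wide jar and the slide box where they are.

Things in the scene. Friction and masses are not known exactly. Their poses are not given: they have to be found in the camera images.
- reagent_tray: Fixed grey tray, 220 (x) by 230 mm (y). Floor top at z = 5 mm; rim 14 mm high, rear (+x) wall 45 mm high, both 5 thick. Grey discs 68 mm wide mark the container places at (-42, 0), (15, 60), (15, -60) mm in its frame; who stands where varies, within 3 mm of a disc's centre. A smaller disc at (18, 0) is the vial's. Origin: centre of the underside.
- round_bottle: Loose white plastic round bottle, 46 mm diameter up to 78 mm, narrowing to a 33 mm diameter cylindrical cap from 88 mm to its top at 112 mm; about 160 g. Origin: centre of its underside, z along its axis. At the start it stands on the tray.
- square_bottle: Loose white plastic bottle of square section 40 by 40 mm up to 85 mm, with a 32 mm diameter cylindrical cap from 85 mm to its top at 105 mm; about 160 g. Origin: centre of its underside, z up, x and y square to its sides. At the start it stands on the tray, nearly square to it.
- cartridge: Loose white plastic reagent cartridge, a flat-sided upright block 32 mm (its x) by 60 mm (its y), 112 mm high, with two 20 mm grey plugs on top reaching 118 mm; about 180 g. Origin: centre of its underside, z up. At the start it stands on the tray with its long side nearly along the tray's y.
- vial: Loose small glass vial, a cylinder 26 mm in diameter and 48 mm high, with an aluminium cap of the same diameter on its top 14 mm; about 35 g. Origin: centre of its underside, z along its axis. At the start it stands on the tray between the three containers, which are too close and too tall to let a gripper down over it.
- side_mat: Fixed black rubber mat, 240 mm (x) by 140 mm (y), 4 mm thick, lying left or right of the tray; the side area. Origin: centre of its underside; its top is at z = 4 mm.
- vial_block: Fixed white block 100 mm (x) by 120 mm (y), 30 mm high, on the other side of the tray from the mat. In the middle of its top is a round pocket 36 mm in diameter and 12 mm deep (its floor is at z = 18 mm). Origin: centre of its underside, straight below the pocket's centre.
- wide_jar: Bystander: loose low clear jar with white lid, 45 mm diameter, 38 mm high, in the rear left (+x, +y) corner of the tray. Leave it there. Origin: centre of its underside.
- slide_box: Bystander: loose low dark plastic slide box, 30 mm (x) by 80 mm (y), 32 mm high, along the rear wall in the rear right (+x, -y) corner of the tray. Leave it there. Origin: centre of its underside.
Not all that is in view belongs to the job. Several things have the shape of the vial; the one meant has the colours described above.

How it is judged:
By the outcome, as a careful person would: the job done as asked, in the order asked, and still so for the second after the job is handed in, with the robot touching nothing.
It also fails if it takes over 144 s, if anything falls off the work surface, if the arm or the gripper's body presses on something with over 40 N, if the wrist force passes 120 N, or if a joint passes its speed limit or range.

## Working session

There is one attempt and no reset: what is moved stays moved. The work goes in short steps, Python scripts to look and compute and a tool call to move; the robot and the scene stay as the last step left them, time stands still between calls to the robot, and variables do not carry over. Pictures are saved under pics/ and viewed, at most 14 in all, crops included, and the job is handed in when it is done.

Besides the shell and the picture viewer there is one more tool, called after ">>>" as name(argument=value, ...) on one line, values as JSON. apply_moves: Moves the arm, as the interface text tells. Its arguments: {"type":"object","properties":{"increments":{"type":"array"},"force":{"type":"number"}},"required":["increments"]}

```bash
mkdir -p pics
python3 - <<'E'
from rig import *
import cv2,numpy as np
s=sense();print(s)
for n in["scene","side"]:
    cv2.imwrite(f"pics/{n}0.png",cv2.resize(camera(n)[:,:,::-1],(800,600),interpolation=cv2.INTER_CUBIC));c=get_calibration(n);print(n,c)
print(get_calibration("wrist"))
E
```

```text
{'t': 0.0, 'joints': array([-1.18592049,  0.46941175, -0.0486101 ,  1.53373727,  0.02408816,
        1.14100486, -0.08228623]), 'joint_velocities': array([-1.27017570e-03, -2.44584175e-04,  8.26337258e-04, -1.47701354e-03,
       -7.59508923e-06, -2.88550231e-04,  1.24158502e-03]), 'effort': array([-2.63310640e-04, -5.07984531e+01, -8.05722596e-02, -2.36145991e+01,
       -6.11730572e-02,  3.83113185e-02,  2.09725476e-04]), 'ee_pos': array([271.12551018, 617.4711183 , 221.50115706]), 'eef_rot': array([ 2.05388204e-01,  9.78680085e-01, -9.72422943e-04, -1.74819523e-04]), 'wrist_force': array([-0.05011195,  0.00712681,  0.4669839 ]), 'wrist_torque': array([-0.01984899, -0.02665421,  0.00460384]), 'grip_force': 0.0, 'grip_width': 86.97758300580409}
scene {'camera_matrix': array([[405.21543965,   0.        , 269.23725326],
       [  0.        , 405.21543965, 211.77355534],
       [  0.        ,   0.        ,   1.        ]]), 'world_to_cam': array([[-7.26319888e-01,  6.86968703e-01,  2.30959314e-02,
         4.33860541e+02],
       [ 3.51726925e-01,  4.00323469e-01, -8.46185140e-01,
     
[... 563 characters left out ...]
 [ 5.29055113e-02, -7.53195658e-01, -6.55665546e-01,
         1.10184187e+03],
       [ 0.00000000e+00,  0.00000000e+00,  0.00000000e+00,
         1.00000000e+00]])}
{'camera_matrix': array([[311.80565164,   0.        , 279.30568458],
       [  0.        , 311.80565164, 210.37876373],
       [  0.        ,   0.        ,   1.        ]]), 'tool_from_camera': array([[-2.36250265e-04, -9.66568608e-01, -2.56408015e-01,
         6.96614105e+01],
       [ 9.99999882e-01, -3.37433413e-04,  3.50622062e-04,
         2.36776820e-01],
       [-4.25420910e-04, -2.56407902e-01,  9.66568573e-01,
        -1.62546734e+02],
       [ 0.00000000e+00,  0.00000000e+00,  0.00000000e+00,
         1.00000000e+00]])}
```

View pics/scene0.png

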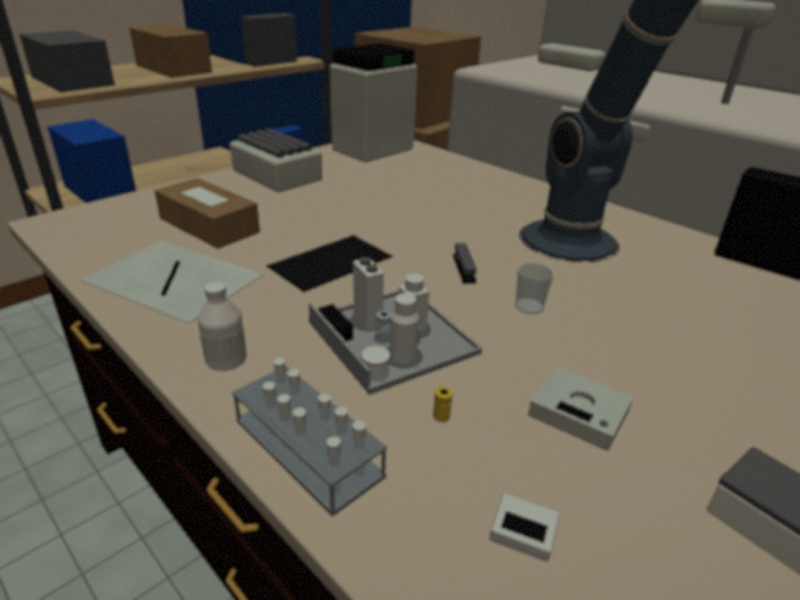

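View pics/side0.png

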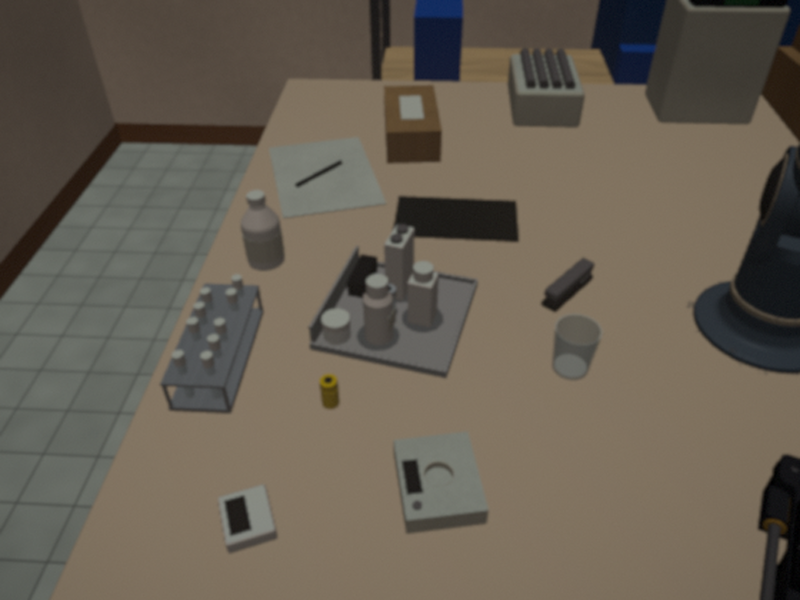

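```bash
cat > h.py <<'E'
from rig import *
import cv2,numpy as np
from scipy.spatial.transform import Rotation as R
def cam(n,s=None):
    c=get_calibration(n);K=c["camera_matrix"]
    if n=="wrist":
        s=s or sense();T=np.eye(4);T[:3,:3]=R.from_quat(s["eef_rot"]).as_matrix();T[:3,3]=s["ee_pos"]
        W=np.linalg.inv(T@c["tool_from_camera"])
    else: W=c["world_to_cam"]
    return K,W
def ray(KW,px,z,sc=1.0):
    K,W=KW;u=np.linalg.inv(K)@[px[0]/sc,px[1]/sc,1];d=W[:3,:3].T@u;o=-W[:3,:3].T@W[:3,3]
    return o+d*(z-o[2])/d[2]
def proj(KW,p):
    K,W=KW;q=K@(W[:3,:3]@np.asarray(p,float)+W[:3,3]);return q[:2]/q[2]
E
python3 - <<'E'
from h import *
np.set_printoptions(precision=1,suppress=True)
S=cam("side");C=cam("scene");f=1/.7
f=800/560
P=lambda n,c,p,z:print(n,[ray(c,q,z,f)[:2] for q in p])
P("tray side",S,[(476,281),(446,366),(313,344)],14)
P("tray scene",C,[(480,349),(371,388)],14)
P("block side",S,[(394,440),(470,434),(486,516),(407,528),(439,471)],30)
P("block scene",C,[(557,371),(631,402),(609,436),(531,402)],30)
P("mat side",S,[(398,198),(516,203),(518,239),(394,236)],4)
P("mat scene",C,[(268,265),(354,237),(391,257),(304,288)],4)
P("round",S,[(377,282)],112);P("round",C,[(406,299)],112)
P("square",S,[(425,268)],105);P("square",C,[(414,280)],105)
P("cart",S,[(402,235)],112);P("cart",C,[(367,263)],112)
P("vial",S,[(391,290)],48);P("vial",C,[(382,316)],48)
E
```

```text
tray side [array([459.9, -73.3]), array([509.4, 131.9]), array([716.1,  95.9])]
tray scene [array([516.2, 147.8]), array([720.3,  99.2])]
block side [array([576.8, 285.9]), array([476.7, 270.4]), array([459.7, 391.8]), array([552.8, 413.1]), array([516.7, 331.2])]
block scene [array([489.2, 277. ]), array([470.4, 390. ]), array([558.5, 402.6]), array([580.4, 291.2])]
mat side [array([ 612. , -347.9]), array([ 372.6, -340.9]), array([ 377.2, -215.8]), array([ 611. , -213.6])]
mat scene [array([ 608.2, -348.8]), array([ 381.1, -332.9]), array([ 385.3, -203.9]), array([ 608.2, -222.1])]
round [array([616.6,  58.5])]
round [array([611.9,  61.1])]
square [array([546.4,  11.8])]
square [array([549.8,  19.1])]
cart [array([586.5, -64.5])]
cart [array([578.3, -69.1])]
vial [array([600.9,  -0.7])]
vial [array([606.9,   2. ])]
```

>>> apply_moves(increments=[[[-0.74,-0.64,-0.1],[0,0,-0.5],1],[[-0.74,-0.64,-0.1],[0,0,0],1],[[-0.74,-0.64,-0.1],[0,0,0],1],[[-0.74,-0.64,-0.1],[0,0,0],1],[[-0.74,-0.64,-0.1],[0,0,0],1]])

```text
t: 0.72
ee_pos: [390.0, 402.2, 247.3]
eef_rot: [0.169, 0.986, -0.0, -0.0]
wrist_force: [0.1, 0.4, -0.4]
grip_width: 87.3
grip_force: 0.0
```

>>> apply_moves(increments=[[[-0.74,-0.64,-0.1],[0,0,0],1],[[-0.74,-0.64,-0.1],[0,0,0],1],[[-0.74,-0.64,-0.1],[0,0,0],1],[[-0.74,-0.64,-0.1],[0,0,0],1],[[-0.74,-0.64,-0.1],[0,0,0],1]])

```text
t: 1.35
ee_pos: [511.1, 190.0, 272.4]
eef_rot: [0.169, 0.986, -0.0, -0.0]
wrist_force: [0.4, 0.7, 1.0]
grip_width: 87.0
grip_force: 0.0
```

```bash
cat >> h.py <<'E'
def plan(x,y,z,yaw):
    """yaw: world angle of tool x (deg). Prints rotation units, then shift units in the frame AFTER rotation and BEFORE."""
    s=sense();M=R.from_quat(s["eef_rot"]).as_matrix()
    c=np.cos(np.radians(yaw));n=np.sin(np.radians(yaw))
    G=np.array([[c,n,0],[n,-c,0],[0,0,-1.]])
    d=np.array([x,y,z])-s["ee_pos"]
    print("t",round(s["t"],2),"pos",s["ee_pos"].round(1),"yaw",np.degrees(np.arctan2(M[1,0],M[0,0])).round(2),"w",round(s["grip_width"],1),"gf",round(s["grip_force"],1),"F",s["wrist_force"].round(1))
    print(" rot",(R.from_matrix(M.T@G).as_rotvec()/.15).round(2)," shift now",(M.T@d/50).round(2)," shift after rot",(G.T@d/50).round(2))
E
python3 - <<'E'
from h import *
plan(560,0,310,167.4)
E
```

```text
t 1.35 pos [511.1 190.  272.4] yaw 160.59 w 87.0 gf 0.0 F [0.4 0.7 1. ]
 rot [-0.   -0.   -0.79]  shift now [-2.19 -3.26 -0.75]  shift after rot [-1.78 -3.5  -0.75]
```

>>> apply_moves(increments=[[[0,0,0],[0,0,-0.79],1],[[-0.44,-0.87,-0.19],[0,0,0],1],[[-0.44,-0.87,-0.19],[0,0,0],1],[[-0.44,-0.87,-0.19],[0,0,0],1],[[-0.44,-0.87,-0.19],[0,0,0],1]])

```text
t: 1.98
ee_pos: [558.5, 1.1, 310.5]
eef_rot: [0.11, 0.994, 0.0, -0.0]
wrist_force: [0.1, 0.0, -0.0]
grip_width: 86.8
grip_force: 0.0
```

>>> apply_moves(increments=[[[0,0,0],[0,0,0],1],[[0,0,0],[0,0,0],1]])

```text
t: 2.22
ee_pos: [558.2, 3.3, 310.0]
eef_rot: [0.11, 0.994, 0.0, -0.001]
wrist_force: [-0.4, 0.5, 0.4]
grip_width: 87.2
grip_force: 0.0
```

Run:
```python
from h import *
plan(560,0,310,167.4)
s=sense();im=camera("wrist");cv2.imwrite("pics/w1.png",cv2.resize(im[:,:,::-1],(800,600),interpolation=cv2.INTER_CUBIC))
np.savez("w1.npz",im=im,q=s["eef_rot"],p=s["ee_pos"])
```

```text
t 2.23 pos [558.2   3.3 310. ] yaw 167.41 w 87.2 gf 0.0 F [-0.4  0.5  0.4]
 rot [ 0.   -0.01  0.  ]  shift now [-0.05 -0.06  0.  ]  shift after rot [-0.05 -0.06  0.  ]
```

View pics/w1.png

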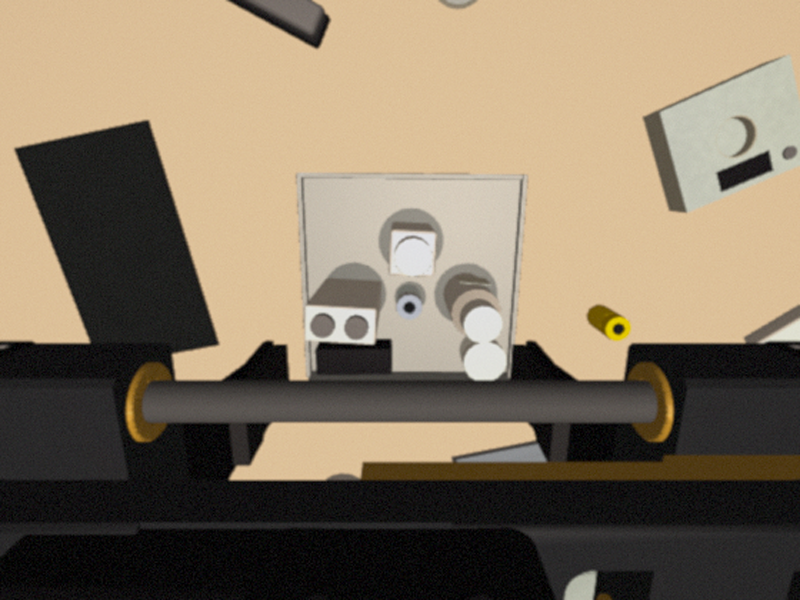

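Run:
```python
from h import *
d=np.load("w1.npz");im=d["im"];c=im[115:270,205:375]
cv2.imwrite("pics/w1c.png",cv2.resize(c[:,:,::-1],None,fx=3.8,fy=3.8,interpolation=cv2.INTER_CUBIC))
```

```text
(no output)
```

View pics/w1c.png

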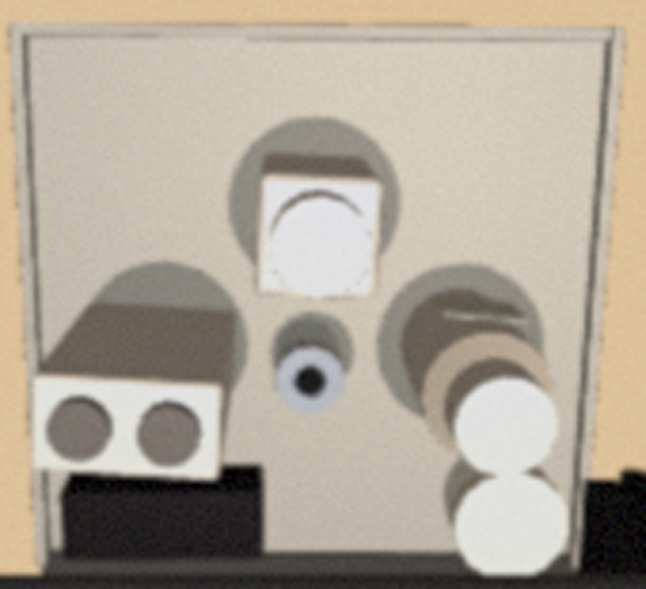

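Run:
```python
from h import *
np.set_printoptions(precision=1,suppress=True)
d=np.load("w1.npz");W=cam("wrist",{"eef_rot":d["q"],"ee_pos":d["p"]})
f=lambda p,z:ray(W,(205+(p[0]+.5)/3.8-.5,115+(p[1]+.5)/3.8-.5),z)[:2]
ang=lambda a,b:np.degrees(np.arctan2(*(b-a)[::-1]))
a,b=f((12,27),14),f((622,32),14);print("tray front",a,b,np.linalg.norm(b-a),ang(a,b)-90)
yaw=np.radians(ang(a,b)-90);T=np.array([[np.cos(yaw),-np.sin(yaw)],[np.sin(yaw),np.cos(yaw)]])
c0=(a+b)/2+T@[110,0];print("tray centre",c0,[c0+T@np.array(v) for v in[(-42,0),(15,60),(15,-60),(18,0)]])
q=[f(p,90) for p in[(263,176),(382,182),(376,295),(258,291)]];print("square",np.mean(q,0),ang(q[0],q[1])-90,ang(q[3],q[2])-90,ang(q[0],q[3]),ang(q[1],q[2]),[np.linalg.norm(q[i]-q[i-1]) for i in range(4)],"cap",f((320,247),110))
q=[f(p,117) for p in[(35,375),(223,385),(219,480),(33,469)]];print("cart",np.mean(q,0),ang(q[0],q[1])-90,ang(q[3],q[2])-90,[np.linalg.norm(q[i]-q[i-1]) for i in range(4)],"plugs",(f((79,429),123)+f((169,434),123))/2)
print("round",f((506,426),117),"shoulder",f((490,407),83),"vial",f((310,380),53))
print("jar",f((512,525),43))
g=lambda p,z:ray(W,((p[0]+.5)*.7-.5,(p[1]+.5)*.7-.5),z)[:2]
print("mat",[g(p,4) for p in[(16,149),(149,121),(218,344)]],"pocket",g((728,136),30),"blk",[g(p,30) for p in[(786,57),(645,116),(685,211)]])
```

```text
tray front [460.1 -77.9] [511.4 143.6] 227.31391808519209 -13.059363343897886
tray centre [592.9   8. ] [array([552. ,  17.5]), array([621.1,  63.1]), array([594. , -53.8]), array([610.4,   3.9])]
square [550.   17.6] -15.4798230255643 -14.595324897712842 -15.371792614589678 -14.45562711947837 [np.float64(37.56556597643936), np.float64(38.241528749251025), np.float64(36.97189987872482), np.float64(38.83618628511278)] cap [550.1  17. ]
cart [591.8 -54.1] -15.789721343744546 -16.224536358561778 [np.float64(31.061241850489377), np.float64(58.542345731171544), np.float64(31.505121946927975), np.float64(59.178985812844765)] plugs [591.  -54.3]
round [617.2  62.3] shoulder [621.4  62.2] vial [606.8   2.8]
jar [684.   66.7]
mat [array([ 375. , -346.9]), array([ 379.3, -208.1]), array([ 615.9, -216.3])] pocket [516.1 328.9] blk [array([459.5, 382.1]), array([481.6, 254.4]), array([577.2, 285.6])]
```

Run:
```python
from h import *
print(sense()["joints"].round(2))
plan(550,17.5,204,165)
```

```text
[-0.29  0.21  0.25  1.71 -0.06  1.23  1.33]
t 2.27 pos [558.1   4.1 309.9] yaw 167.49 w 86.7 gf 0.0 F [-0.4 -0.4  0.2]
 rot [ 0.   -0.01  0.29]  shift now [0.21 0.23 2.12]  shift after rot [0.23 0.22 2.12]
```

>>> apply_moves(increments=[[[0,0,0],[0,0,0.29],0.4],[[0.08,0.07,0.7],[0,0,0],0.4],[[0.08,0.07,0.7],[0,0,0],0.4],[[0.08,0.07,0.7],[0,0,0],0.4],[[0,0,0],[0,0,0],0.4]])

```text
t: 2.9
ee_pos: [547.2, 17.9, 202.9]
eef_rot: [0.13, 0.992, -0.001, -0.003]
wrist_force: [0.4, -0.7, 0.9]
grip_width: 61.6
grip_force: 0.0
```

Run:
```python
from h import *
plan(550,17.5,64,165)
s=sense();im=camera("wrist");cv2.imwrite("pics/w2.png",im[:,:,::-1]);np.savez("w2.npz",im=im,q=s["eef_rot"],p=s["ee_pos"])
```

```text
t 2.9 pos [547.2  17.9 202.9] yaw 165.1 w 61.6 gf 0.0 F [ 0.4 -0.7  0.9]
 rot [-0.01 -0.04  0.01]  shift now [-0.07  0.01  2.78]  shift after rot [-0.06  0.01  2.78]
```

View pics/w2.png

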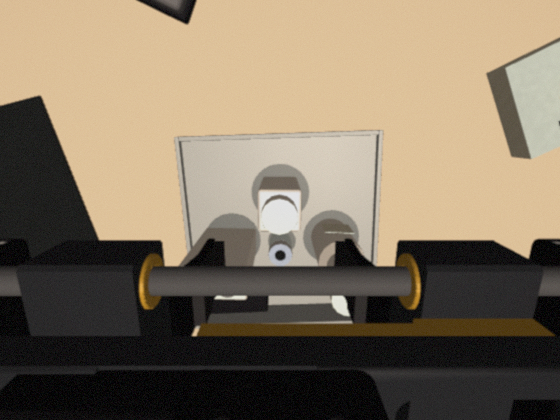

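Run:
```python
from h import *
d=np.load("w2.npz");W=cam("wrist",{"eef_rot":d["q"],"ee_pos":d["p"]})
print([ray(W,p,z)[:2].round(1) for p,z in[((280,210.5),90),((280,214),110),((280,254),53)]])
plan(550,17.5,64,165)
```

```text
[array([550.1,  17.8]), array([548.1,  18.4]), array([606.1,   3. ])]
t 2.95 pos [549.   17.3 204.9] yaw 165.04 w 61.4 gf 0.0 F [0.7 0.6 0.2]
 rot [-0.   -0.02  0.  ]  shift now [-0.02  0.01  2.82]  shift after rot [-0.02  0.01  2.82]
```

Good agreement. Descend and grip.

>>> apply_moves(increments=[[[-0.01,0,0.94],[0,0,0],0.4],[[-0.01,0,0.94],[0,0,0],0.4],[[0,0,0.64],[0,0,0],0.4],[[0,0,0.3],[0,0,0],0.4],[[0,0,0],[0,0,0],0.4]], force=25)

```text
t: 3.58
ee_pos: [551.4, 15.8, 65.0]
eef_rot: [0.131, 0.991, 0.0, 0.0]
wrist_force: [0.1, 0.1, 0.1]
grip_width: 61.1
grip_force: 0.0
```

>>> apply_moves(increments=[[[0,0,0],[0,0,0],-0.2],[[0,0,0],[0,0,0],-0.2],[[0,0,0],[0,0,0],-0.2],[[0,0,0],[0,0,0],-0.2]])

```text
t: 4.08
ee_pos: [551.4, 15.7, 65.4]
eef_rot: [0.131, 0.991, 0.0, 0.001]
wrist_force: [-0.6, -0.5, 4.6]
grip_width: 39.8
grip_force: 24.9
```

>>> apply_moves(increments=[[[0,0,-0.3],[0,0,0],-0.2],[[0,0,-0.8],[0,0,0],-0.2],[[0,0,-1],[0,0,0],-0.2],[[0,0,-0.8],[0,0,0],-0.2],[[0,0,0],[0,0,0],-0.2]])

```text
t: 4.7
ee_pos: [552.8, 15.5, 213.6]
eef_rot: [0.132, 0.991, 0.001, 0.004]
wrist_force: [-1.1, 0.3, -1.7]
grip_width: 40.0
grip_force: 25.0
```

Run:
```python
from h import *
plan(495,-280,210,165)
```

```text
t 4.7 pos [552.8  15.5 213.6] yaw 164.87 w 40.0 gf 25.0 F [-1.1  0.3 -1.7]
 rot [ 0.02  0.05 -0.01]  shift now [-0.43 -6.01  0.06]  shift after rot [-0.41 -6.01  0.07]
```

>>> apply_moves(increments=[[[-0.03,-0.4,0],[0,0,0],-0.2],[[-0.05,-0.75,0],[0,0,0],-0.2],[[-0.06,-0.8,0],[0,0,0],-0.2],[[-0.06,-0.8,0],[0,0,0],-0.2],[[-0.06,-0.8,0],[0,0,0],-0.2]])

```text
t: 5.32
ee_pos: [514.5, -161.8, 207.8]
eef_rot: [0.132, 0.991, -0.0, -0.002]
wrist_force: [-0.1, -0.1, -1.4]
grip_width: 39.6
grip_force: 25.0
```

>>> apply_moves(increments=[[[-0.06,-0.8,0],[0,0,0],-0.2],[[-0.06,-0.8,0],[0,0,0],-0.2],[[-0.06,-0.6,0],[0,0,0],-0.2],[[-0.03,-0.26,0],[0,0,0],-0.2],[[0,0,0],[0,0,0],-0.2]])

```text
t: 5.95
ee_pos: [493.9, -281.3, 208.5]
eef_rot: [0.133, 0.991, 0.0, -0.001]
wrist_force: [0.8, -0.6, -0.7]
grip_width: 39.7
grip_force: 25.0
```

Run:
```python
from h import *
plan(495,-280,64,165)
s=sense();print(s["joints"].round(2));im=camera("wrist");cv2.imwrite("pics/w3.png",im[:,:,::-1]);np.savez("w3.npz",im=im,q=s["eef_rot"],p=s["ee_pos"])
```

```text
t 5.95 pos [ 493.9 -281.3  208.5] yaw 164.76 w 39.7 gf 25.0 F [ 0.8 -0.6 -0.7]
 rot [ 0.   -0.02 -0.03]  shift now [-0.02  0.03  2.89]  shift after rot [-0.01  0.03  2.89]
[ 0.14  0.32  0.38  1.83 -0.14  1.03  1.88]
```

View pics/w3.png

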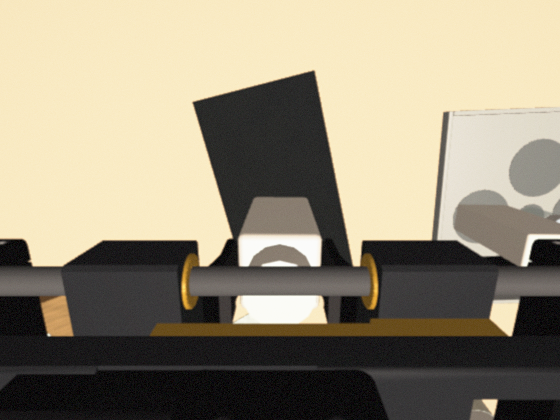

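>>> apply_moves(increments=[[[0,0.02,0.94],[0,0,0],-0.2],[[0,0,0.94],[0,0,0],-0.2],[[0,0,0.6],[0,0,0],-0.2],[[0,0,0.3],[0,0,0],-0.2],[[0,0,0.06],[0,0,0],-0.2]])

```text
t: 6.62
ee_pos: [495.5, -278.7, 67.0]
eef_rot: [0.131, 0.991, 0.0, -0.0]
wrist_force: [0.4, -0.1, -0.6]
grip_width: 40.0
grip_force: 25.0
```

Run:
```python
from h import *
d=np.load("w3.npz");W=cam("wrist",{"eef_rot":d["q"],"ee_pos":d["p"]})
print([ray(W,p,4)[:2].round(1) for p in[(194,102),(315,72)]])
plan(495,-280,64.4,165)
```

```text
[array([ 374.7, -347. ]), array([ 380. , -209.5])]
t 6.62 pos [ 495.5 -278.7   67. ] yaw 164.97 w 40.0 gf 25.0 F [ 0.4 -0.1 -0.6]
 rot [ 0.   -0.01 -0.  ]  shift now [ 0.   -0.03  0.05]  shift after rot [ 0.   -0.03  0.05]
```

Lower the last bit, release, and rise.

>>> apply_moves(increments=[[[0,0,0.05],[0,0,0],-0.2],[[0,0,0],[0,0,0],-0.2],[[0,0,0],[0,0,0],0.4],[[0,0,0],[0,0,0],0.4],[[0,0,0],[0,0,0],0.4]])

```text
t: 7.25
ee_pos: [495.5, -279.8, 65.3]
eef_rot: [0.132, 0.991, -0.0, 0.0]
wrist_force: [0.4, 0.4, 0.9]
grip_width: 58.6
grip_force: 0.0
```

Run:
```python
from h import *
plan(591,-54,214,164)
```

```text
t 7.25 pos [ 495.5 -279.8   65.3] yaw 164.88 w 58.6 gf 0.0 F [0.4 0.4 0.9]
 rot [0.  0.  0.1]  shift now [-0.67  4.86 -2.97]  shift after rot [-0.59  4.87 -2.97]
```

>>> apply_moves(increments=[[[0,0,-0.5],[0,0,0],0.6],[[0,0,-1],[0,0,0.1],1],[[0,0,-1],[0,0,0],1],[[-0.1,0.6,-0.47],[0,0,0],1],[[-0.1,0.8,0],[0,0,0],1]])

```text
t: 7.88
ee_pos: [525.4, -216.3, 216.4]
eef_rot: [0.14, 0.99, -0.001, 0.003]
wrist_force: [0.5, 0.3, -0.4]
grip_width: 86.8
grip_force: 0.0
```

>>> apply_moves(increments=[[[-0.1,0.8,0],[0,0,0],1],[[-0.1,0.8,0],[0,0,0],1],[[-0.1,0.8,0],[0,0,0],1],[[-0.1,0.7,0],[0,0,0],1],[[0,0.3,0],[0,0,0],1]])

```text
t: 8.5
ee_pos: [590.8, -54.8, 213.3]
eef_rot: [0.137, 0.991, 0.0, -0.0]
wrist_force: [0.3, -0.5, -0.0]
grip_width: 86.6
grip_force: 0.0
```

>>> apply_moves(increments=[[[0,0,0],[0,0,0],1],[[0,0,0],[0,0,0],1]])

```text
t: 8.75
ee_pos: [589.5, -59.3, 213.6]
eef_rot: [0.14, 0.99, -0.0, -0.0]
wrist_force: [-1.2, -0.3, -0.3]
grip_width: 87.3
grip_force: 0.0
```

Run:
```python
from h import *
plan(591,-54,76,164)
s=sense();im=camera("wrist");cv2.imwrite("pics/w4.png",im[:,:,::-1]);np.savez("w4.npz",im=im,q=s["eef_rot"],p=s["ee_pos"])
```

```text
t 8.75 pos [589.5 -59.3 213.6] yaw 163.88 w 87.3 gf 0.0 F [-1.2 -0.3 -0.3]
 rot [-0.01 -0.   -0.01]  shift now [0.   0.11 2.75]  shift after rot [0.   0.11 2.75]
```

View pics/w4.png

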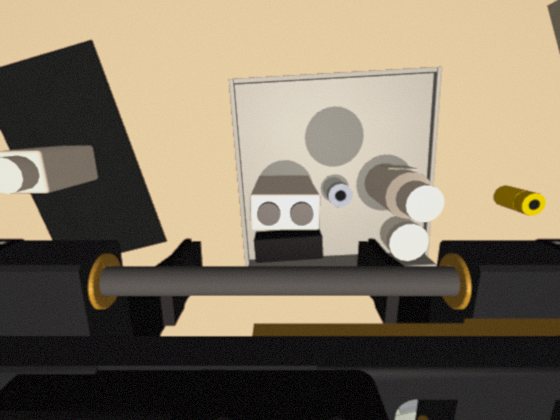

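Run:
```python
from h import *
d=np.load("w4.npz");W=cam("wrist",{"eef_rot":d["q"],"ee_pos":d["p"]})
f=lambda p,z:ray(W,p,z)[:2]
q=[f(p,117) for p in[(252,195),(321,195),(319,230),(251,229)]]
print(np.mean(q,0),(f((268.5,213),123)+f((302,213),123))/2,np.degrees(np.arctan2(*(q[1]-q[0])[::-1]))-90,np.linalg.norm(q[1]-q[0]),"disc",f((335,136),5),"vial",f((340,195),53),"round",f((424,203),117))
plan(591,-54,76,164)
```

```text
[592.11697789 -54.1006423 ] [590.8122273  -54.28422115] -16.128651044112488 58.561841687560005 disc [549.59003988  19.50286768] vial [606.72190036   2.72363697] round [616.82600002  61.6505463 ]
t 8.8 pos [589.6 -59.4 213.6] yaw 163.86 w 87.3 gf 0.0 F [ 0.5  0.2 -0.1]
 rot [-0.01  0.   -0.02]  shift now [0.   0.11 2.75]  shift after rot [0.   0.11 2.75]
```

>>> apply_moves(increments=[[[0,0.11,0.6],[0,0,0],1],[[0,0,0.9],[0,0,0],1],[[0,0,0],[0,0,0],1]])

```text
t: 9.18
ee_pos: [588.7, -53.1, 135.7]
eef_rot: [0.14, 0.99, -0.001, -0.004]
wrist_force: [-0.9, -0.1, 0.8]
grip_width: 87.0
grip_force: 0.0
```

Run:
```python
from h import *
plan(591.3,-54.2,76,164)
```

```text
t 9.18 pos [588.7 -53.1 135.7] yaw 163.91 w 87.0 gf 0.0 F [-0.9 -0.1  0.8]
 rot [-0.02 -0.05 -0.01]  shift now [-0.06 -0.    1.19]  shift after rot [-0.06 -0.01  1.19]
```

>>> apply_moves(increments=[[[-0.03,0,0.6],[0,0,0],1],[[0,0,0.45],[0,0,0],1],[[0,0,0.14],[0,0,0],1],[[0,0,0],[0,0,0],1]])

```text
t: 9.68
ee_pos: [593.8, -53.0, 80.2]
eef_rot: [0.139, 0.99, 0.0, 0.001]
wrist_force: [-0.6, 0.1, -0.3]
grip_width: 87.1
grip_force: 0.0
```

Run:
```python
from h import *
plan(591.3,-54.2,76,164)
```

```text
t 9.68 pos [593.8 -53.   80.2] yaw 163.98 w 87.1 gf 0.0 F [-0.6  0.1 -0.3]
 rot [ 0.    0.01 -0.  ]  shift now [ 0.04 -0.04  0.08]  shift after rot [ 0.04 -0.04  0.08]
```

>>> apply_moves(increments=[[[0.03,-0.03,0.06],[0,0,0],1],[[0,0,0],[0,0,0],0.2],[[0,0,0],[0,0,0],0.2],[[0,0,0],[0,0,0],0.2],[[0,0,0],[0,0,0],0.2]], force=30)

```text
t: 10.3
ee_pos: [591.3, -53.6, 76.1]
eef_rot: [0.139, 0.99, -0.0, 0.0]
wrist_force: [0.0, -0.0, -0.2]
grip_width: 59.6
grip_force: 29.8
```

Run:
```python
from h import *
plan(575,-280,216,164)
```

```text
t 10.3 pos [591.3 -53.6  76.1] yaw 164.02 w 59.6 gf 29.8 F [ 0.  -0.  -0.2]
 rot [-0.  0.  0.]  shift now [-0.93 -4.44 -2.8 ]  shift after rot [-0.93 -4.44 -2.8 ]
```

>>> apply_moves(increments=[[[0,0,-0.3],[0,0,0],0.2],[[0,0,-0.8],[0,0,0],0.2],[[0,0,-0.9],[0,0,0],0.2],[[0,0,-0.7],[0,0,0],0.2],[[-0.1,-0.4,-0.1],[0,0,0],0.2]])

```text
t: 10.92
ee_pos: [592.5, -72.7, 219.4]
eef_rot: [0.137, 0.991, 0.001, 0.003]
wrist_force: [-1.1, 0.3, -2.1]
grip_width: 60.2
grip_force: 29.8
```

>>> apply_moves(increments=[[[-0.16,-0.7,0],[0,0,0],0.2],[[-0.16,-0.8,0],[0,0,0],0.2],[[-0.16,-0.8,0],[0,0,0],0.2],[[-0.16,-0.8,0],[0,0,0],0.2],[[-0.16,-0.6,0],[0,0,0],0.2]])

```text
t: 11.55
ee_pos: [575.9, -266.3, 214.7]
eef_rot: [0.141, 0.99, -0.0, -0.001]
wrist_force: [0.3, -0.4, -1.6]
grip_width: 60.1
grip_force: 29.8
```

>>> apply_moves(increments=[[[-0.03,-0.34,0],[0,0,0],0.2],[[0,0,0],[0,0,0],0.2],[[0,0,0],[0,0,0],0.2]])

```text
t: 11.92
ee_pos: [575.1, -277.9, 215.6]
eef_rot: [0.138, 0.99, 0.001, -0.0]
wrist_force: [-0.2, 0.3, -1.7]
grip_width: 59.7
grip_force: 29.8
```

Run:
```python
from h import *
plan(575,-280,76,164)
```

```text
t 11.93 pos [ 575.1 -277.9  215.6] yaw 164.13 w 59.7 gf 29.8 F [-0.2  0.3 -1.7]
 rot [ 0.01 -0.01  0.02]  shift now [-0.01 -0.05  2.79]  shift after rot [-0.01 -0.04  2.79]
```

>>> apply_moves(increments=[[[0,-0.02,0.9],[0,0,0],0.2],[[0,0,0.9],[0,0,0],0.2],[[0,0,0.6],[0,0,0],0.2],[[0,0,0.3],[0,0,0],0.2],[[0,0,0.05],[0,0,0],0.2]])

```text
t: 12.55
ee_pos: [574.9, -279.4, 78.0]
eef_rot: [0.138, 0.99, 0.0, -0.0]
wrist_force: [0.2, -0.5, -1.3]
grip_width: 60.1
grip_force: 29.8
```

>>> apply_moves(increments=[[[0,0,0],[0,0,0],0.2],[[0,0,0],[0,0,0],0.2]])

```text
t: 12.8
ee_pos: [575.5, -280.9, 79.9]
eef_rot: [0.139, 0.99, -0.0, 0.001]
wrist_force: [0.5, -0.0, -0.5]
grip_width: 60.0
grip_force: 29.8
```

Run:
```python
from h import *
plan(575,-280,75.1,164)
```

```text
t 12.8 pos [ 575.5 -280.9   79.9] yaw 164.03 w 60.0 gf 29.8 F [ 0.5 -0.  -0.5]
 rot [-0.    0.02  0.  ]  shift now [0.02 0.02 0.1 ]  shift after rot [0.02 0.02 0.1 ]
```

>>> apply_moves(increments=[[[0,0,0.04],[0,0,0],0.2],[[0,0,0.04],[0,0,0],0.2],[[0,0,0],[0,0,0],0.2]])

```text
t: 13.18
ee_pos: [574.8, -280.9, 74.9]
eef_rot: [0.139, 0.99, -0.0, 0.0]
wrist_force: [0.5, -1.3, 0.9]
grip_width: 60.0
grip_force: 29.8
```

>>> apply_moves(increments=[[[0,0,0.0],[0,0,0],0.2]])

```text
t: 13.3
ee_pos: [574.8, -280.9, 75.0]
eef_rot: [0.139, 0.99, -0.0, 0.0]
wrist_force: [-0.2, -0.8, 1.8]
grip_width: 59.8
grip_force: 29.8
```

Seated. Release, rise, go to the round bottle.

>>> apply_moves(increments=[[[0,0,0],[0,0,0],1],[[0,0,0],[0,0,0],1],[[0,0,0],[0,0,0],1],[[0,0,-0.3],[0,0,0],1],[[0,0,-0.9],[0,0,0],1]])

```text
t: 13.92
ee_pos: [573.2, -279.7, 133.6]
eef_rot: [0.139, 0.99, 0.001, -0.002]
wrist_force: [0.8, -0.3, -0.1]
grip_width: 87.0
grip_force: 0.0
```

>>> apply_moves(increments=[[[0,0,-0.9],[0,0,0],1],[[0,0,-0.9],[0,0,0],0.6],[[0,0.5,0],[0,0,0],0.4],[[0,0.9,0],[0,0,0],0.4],[[0,0.9,0],[0,0,0],0.4]])

```text
t: 14.55
ee_pos: [606.7, -169.2, 226.0]
eef_rot: [0.139, 0.99, 0.0, 0.001]
wrist_force: [0.6, -0.4, -0.3]
grip_width: 62.5
grip_force: 0.0
```

Run:
```python
from h import *
plan(617.5,62,224,165)
```

```text
t 14.55 pos [ 606.7 -169.2  226. ] yaw 163.96 w 62.5 gf 0.0 F [ 0.6 -0.4 -0.3]
 rot [ 0.    0.01 -0.12]  shift now [1.07 4.5  0.04]  shift after rot [0.99 4.52 0.04]
```

>>> apply_moves(increments=[[[0.2,0.9,0],[0,0,0],0.4],[[0.2,0.9,0],[0,0,0],0.4],[[0.2,0.9,0],[0,0,0],0.4],[[0.2,0.9,0],[0,0,0],0.4],[[0.2,0.7,0],[0,0,0],0.4]])

```text
t: 15.18
ee_pos: [617.5, 52.8, 225.7]
eef_rot: [0.138, 0.99, 0.0, 0.001]
wrist_force: [0.4, -1.0, 0.6]
grip_width: 61.0
grip_force: 0.0
```

>>> apply_moves(increments=[[[0,0.1,0],[0,0,0],0.4],[[0,0,0],[0,0,0],0.4],[[0,0,0],[0,0,0],0.4]])

```text
t: 15.55
ee_pos: [618.9, 52.9, 224.9]
eef_rot: [0.14, 0.99, -0.0, 0.0]
wrist_force: [-0.4, 0.2, 0.3]
grip_width: 61.1
grip_force: 0.0
```

Run:
```python
from h import *
plan(617.5,62,86,164)
s=sense();im=camera("wrist");cv2.imwrite("pics/w5.png",im[:,:,::-1]);np.savez("w5.npz",im=im,q=s["eef_rot"],p=s["ee_pos"])
```

```text
t 15.55 pos [618.9  52.9 224.9] yaw 163.85 w 61.1 gf 0.0 F [-0.4  0.2  0.3]
 rot [-0.    0.   -0.02]  shift now [0.08 0.17 2.78]  shift after rot [0.08 0.17 2.78]
```

View pics/w5.png

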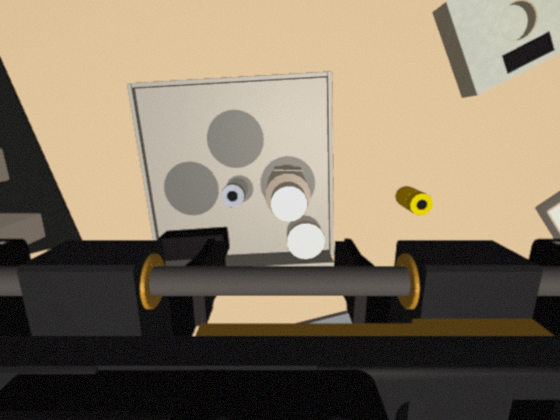

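Run:
```python
from h import *
d=np.load("w5.npz");W=cam("wrist",{"eef_rot":d["q"],"ee_pos":d["p"]})
f=lambda p,z:ray(W,p,z)[:2].round(1)
print("round",f((290,204),117),"sh",f((288,194),83),"vial",f((232,196),53),"discs",f((236,138),5),f((191,188),5),f((289,183),5))
plan(618,61.8,86,164)
```

```text
round [618.1  63.3] sh [615.9  63. ] vial [607.3   2.5] discs [549.3  19.4] [591.4 -53.4] [619.3  65.5]
t 15.6 pos [618.8  53.1 224.8] yaw 163.85 w 61.0 gf 0.0 F [ 0.3 -0.6 -0.9]
 rot [-0.    0.   -0.02]  shift now [0.07 0.16 2.78]  shift after rot [0.06 0.16 2.78]
```

>>> apply_moves(increments=[[[0.07,0.18,0.6],[0,0,0],0.4],[[0,0,0.9],[0,0,0],0.4],[[0,0,0],[0,0,0],0.4],[[0,0,0],[0,0,0],0.4]])

```text
t: 16.1
ee_pos: [619.0, 63.9, 151.0]
eef_rot: [0.14, 0.99, 0.0, 0.001]
wrist_force: [0.3, 0.2, 0.7]
grip_width: 60.7
grip_force: 0.0
```

Run:
```python
from h import *
plan(617.7,62.6,86,164)
```

```text
t 16.1 pos [619.   63.9 151. ] yaw 163.94 w 60.7 gf 0.0 F [0.3 0.2 0.7]
 rot [ 0.    0.01 -0.01]  shift now [ 0.02 -0.03  1.3 ]  shift after rot [ 0.02 -0.03  1.3 ]
```

>>> apply_moves(increments=[[[0.01,-0.02,0.7],[0,0,0],0.4],[[0,0,0.5],[0,0,0],0.4],[[0,0,0.1],[0,0,0],0.4],[[0,0,0],[0,0,0],0.4],[[0,0,0],[0,0,0],0.4]])

```text
t: 16.73
ee_pos: [618.4, 64.1, 86.3]
eef_rot: [0.139, 0.99, 0.001, 0.002]
wrist_force: [-0.7, -0.4, 0.3]
grip_width: 61.0
grip_force: 0.0
```

Run:
```python
from h import *
plan(617.7,62.6,86,164)
```

```text
t 16.73 pos [618.4  64.1  86.3] yaw 164.02 w 61.0 gf 0.0 F [-0.7 -0.4  0.3]
 rot [0.01 0.02 0.  ]  shift now [ 0.01 -0.03  0.01]  shift after rot [ 0.01 -0.03  0.01]
```

>>> apply_moves(increments=[[[0.01,-0.03,0],[0,0,0],0.4],[[0,0,0],[0,0,0],-0.4],[[0,0,0],[0,0,0],-0.4],[[0,0,0],[0,0,0],-0.4],[[0,0,0],[0,0,0],-0.4]], force=30)

```text
t: 17.35
ee_pos: [616.0, 62.7, 84.3]
eef_rot: [0.139, 0.99, -0.0, -0.0]
wrist_force: [-0.0, 0.9, -0.7]
grip_width: 40.5
grip_force: 25.7
```

Run:
```python
from h import *
plan(425,-280,226,164)
```

```text
t 17.35 pos [616.   62.7  84.3] yaw 164.03 w 40.5 gf 25.7 F [-0.   0.9 -0.7]
 rot [-0. -0.  0.]  shift now [ 1.79 -7.64 -2.83]  shift after rot [ 1.78 -7.64 -2.83]
```

>>> apply_moves(increments=[[[0,0,0],[0,0,0],0.2],[[0,0,0],[0,0,0],0.2],[[-0.02,0,-0.22],[0,0,0],0.2],[[0,0,0],[0,0,0],0.2],[[0,0,0],[0,0,0],0.2]])

```text
t: 17.98
ee_pos: [617.3, 62.6, 95.8]
eef_rot: [0.139, 0.99, 0.0, 0.0]
wrist_force: [-1.0, -0.1, 0.2]
grip_width: 52.1
grip_force: 0.0
```

Run:
```python
from h import *
plan(617.2,62.6,96,164)
s=sense();im=camera("wrist");cv2.imwrite("pics/w6.png",im[130:330,180:380,::-1].repeat(3,0).repeat(3,1))
```

```text
t 17.98 pos [617.3  62.6  95.8] yaw 164.03 w 52.1 gf 0.0 F [-1.  -0.1  0.2]
 rot [0. 0. 0.]  shift now [ 0.  0. -0.]  shift after rot [ 0.  0. -0.]
```

View pics/w6.png

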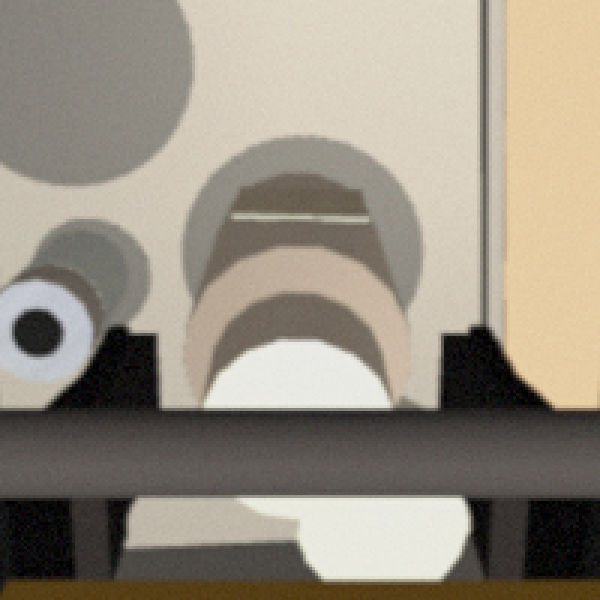

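>>> apply_moves(increments=[[[0,0,0],[0,0,0],-0.5],[[0,0,0],[0,0,0],-0.5],[[0,0,0],[0,0,0],-0.5],[[0,0,0],[0,0,0],-0.5]])

```text
t: 18.52
ee_pos: [617.1, 62.5, 95.4]
eef_rot: [0.139, 0.99, 0.0, -0.0]
wrist_force: [0.7, 1.0, -1.5]
grip_width: 31.6
grip_force: 30.0
```

>>> apply_moves(increments=[[[0,0,-0.1],[0,0,0],-0.5],[[0,0,-0.2],[0,0,0],-0.5],[[0,0,0],[0,0,0],-0.5]])

```text
t: 18.9
ee_pos: [618.1, 62.5, 111.9]
eef_rot: [0.139, 0.99, 0.0, 0.001]
wrist_force: [0.4, -0.7, -0.7]
grip_width: 31.4
grip_force: 30.0
```

Run:
```python
from h import *
s=sense();print(s["wrist_force"],s["wrist_torque"])
a=camera("side")[130:260,200:350,::-1];b=camera("scene")[170:300,200:350,::-1]
cv2.imwrite("pics/s7.png",cv2.resize(np.hstack([a,b]),None,fx=2.6,fy=2.6,interpolation=cv2.INTER_CUBIC))
```

```text
[ 0.40806715 -0.68587342 -0.71181626] [ 0.01165971 -0.0027094  -0.01566837]
```

View pics/s7.png

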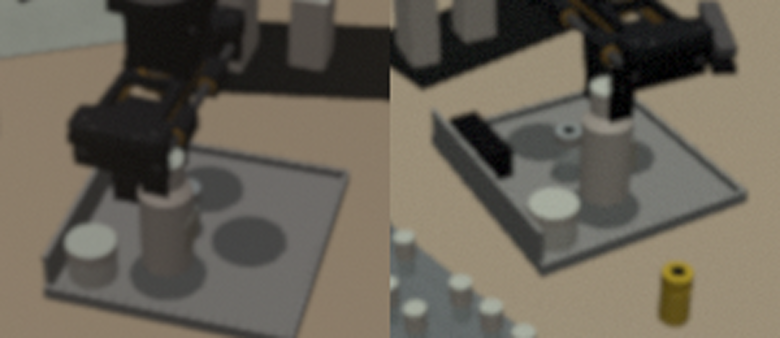

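Run:
```python
from h import *
s={"ee_pos":np.array([617.3,62.6,95.8]),"eef_rot":np.array([.139,.9903,0,0])}
W=cam("wrist",s);u=np.array([-.961,.276,0])
for off in(0,5,10,15): print(off,proj(W,np.array([617.3,62.6,117])+u*(16.5+off)), proj(W,np.array([617.3,62.6,5])+u*(34+off)))
S=cam("side");C=cam("scene")
s=sense();p=s["ee_pos"];print(p)
for off in(0,5,10,15):
  q=p+u*off;q[2]=5+16+112; print(off,(proj(S,q)-[200,130])*2.6,(proj(C,q)-[200,170])*2.6+[390,0])
```

```text
0 [278.80650832 241.72970683] [278.96547143 172.90330683]
5 [278.80782407 231.88526915] [278.96705339 166.75166489]
10 [278.80916266 221.8698992 ] [278.96865148 160.53728915]
15 [278.81052469 211.67910608] [278.97026594 154.25921506]
[617.28670979  62.55624678 110.84539951]
0 [164.15165577 158.15124042] [606.76847779  84.2385491 ]
5 [169.94048723 159.40483909] [611.84419821  82.97046662]
10 [175.74433195 160.66168895] [616.89756864  81.70796791]
15 [181.56324841 161.92180266] [621.92873639  80.45101616]
```

>>> apply_moves(increments=[[[0,0,-0.7],[0,0,0],-0.5],[[0,0,-0.9],[0,0,0],-0.5],[[0,0,-0.9],[0,0,0],-0.5],[[0.1,-0.4,0],[0,0,0],-0.5],[[0.19,-0.8,0],[0,0,0],-0.5]])

```text
t: 19.62
ee_pos: [586.1, 9.5, 234.8]
eef_rot: [0.137, 0.991, 0.0, -0.0]
wrist_force: [0.1, -1.2, -1.6]
grip_width: 31.3
grip_force: 30.0
```

>>> apply_moves(increments=[[[0.19,-0.8,0],[0,0,0],-0.5],[[0.19,-0.8,0],[0,0,0],-0.5],[[0.19,-0.8,0],[0,0,0],-0.5],[[0.19,-0.8,0],[0,0,0],-0.5],[[0.19,-0.8,0],[0,0,0],-0.5]])

```text
t: 20.25
ee_pos: [483.8, -171.8, 234.2]
eef_rot: [0.139, 0.99, 0.0, -0.001]
wrist_force: [-0.2, -0.0, -1.5]
grip_width: 31.8
grip_force: 30.0
```

>>> apply_moves(increments=[[[0.19,-0.8,0],[0,0,0],-0.5],[[0.19,-0.8,0],[0,0,0],-0.5],[[0.19,-0.6,0],[0,0,0],-0.5],[[0,0,0],[0,0,0],-0.5],[[0,0,0],[0,0,0],-0.5]])

```text
t: 20.88
ee_pos: [427.9, -267.6, 234.7]
eef_rot: [0.139, 0.99, 0.001, -0.001]
wrist_force: [0.0, 0.4, -1.7]
grip_width: 31.9
grip_force: 30.0
```

Run:
```python
from h import *
plan(425,-280,94.5,164)
s=sense();im=camera("wrist")[100:380,100:460,::-1];b=camera("scene")[130:270,150:330,::-1]
cv2.imwrite("pics/w8.png",np.hstack([im,cv2.resize(b,(360,280),interpolation=cv2.INTER_CUBIC)]))
```

```text
t 20.88 pos [ 427.9 -267.6  234.7] yaw 164.03 w 31.9 gf 30.0 F [ 0.   0.4 -1.7]
 rot [ 0.01 -0.01  0.  ]  shift now [-0.02 -0.26  2.8 ]  shift after rot [-0.01 -0.25  2.8 ]
```

View pics/w8.png

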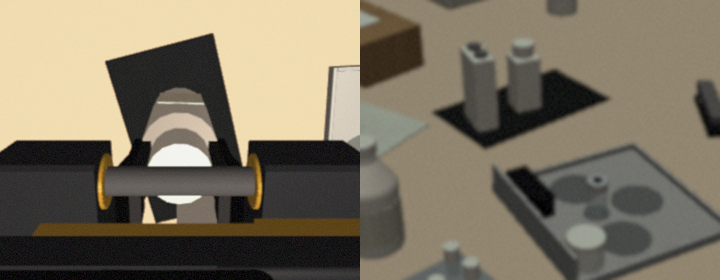

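>>> apply_moves(increments=[[[-0.02,-0.26,0.5],[0,0,0],-0.5],[[0,0,0.9],[0,0,0],-0.5],[[0,0,0.8],[0,0,0],-0.5],[[0,0,0.4],[0,0,0],-0.5],[[0,0,0],[0,0,0],-0.5]])

```text
t: 21.6
ee_pos: [425.2, -279.6, 103.9]
eef_rot: [0.138, 0.99, 0.001, -0.002]
wrist_force: [0.0, -0.2, -1.3]
grip_width: 31.4
grip_force: 30.0
```

>>> apply_moves(increments=[[[0,0,0],[0,0,0],-0.5]])

```text
t: 21.72
ee_pos: [426.7, -281.1, 106.2]
eef_rot: [0.138, 0.99, -0.0, 0.001]
wrist_force: [-0.6, 0.1, -0.6]
grip_width: 32.0
grip_force: 30.0
```

Run:
```python
from h import *
plan(425,-280,94.5,164)
```

```text
t 21.73 pos [ 426.7 -281.1  106.2] yaw 164.09 w 32.0 gf 30.0 F [-0.6  0.1 -0.6]
 rot [-0.    0.01  0.01]  shift now [0.04 0.01 0.23]  shift after rot [0.04 0.01 0.23]
```

>>> apply_moves(increments=[[[0,0,0.1],[0,0,0],-0.5],[[0,0,0.08],[0,0,0],-0.5],[[0,0,0],[0,0,0],-0.5],[[0,0,0],[0,0,0],-0.5]])

```text
t: 22.22
ee_pos: [425.8, -281.1, 96.6]
eef_rot: [0.139, 0.99, 0.0, 0.0]
wrist_force: [-0.2, -0.5, -1.6]
grip_width: 31.8
grip_force: 30.0
```

>>> apply_moves(increments=[[[0,0,0.03],[0,0,0],-0.5],[[0,0,0],[0,0,0],-0.5],[[0,0,0],[0,0,0],-0.5]])

```text
t: 22.6
ee_pos: [425.7, -281.1, 95.0]
eef_rot: [0.139, 0.99, 0.0, -0.0]
wrist_force: [-0.9, -0.9, -1.6]
grip_width: 31.9
grip_force: 30.0
```

>>> apply_moves(increments=[[[0,0,0.02],[0,0,0],-0.5],[[0,0,0],[0,0,0],-0.5],[[0,0,0],[0,0,0],-0.5]])

```text
t: 22.98
ee_pos: [425.9, -281.3, 94.3]
eef_rot: [0.139, 0.99, -0.0, 0.0]
wrist_force: [0.5, -0.3, 3.0]
grip_width: 31.9
grip_force: 30.0
```

Contact. Release, rise, and go over the vial.

>>> apply_moves(increments=[[[0,0,0],[0,0,0],0.2],[[0,0,0],[0,0,0],0.2],[[0,0,0],[0,0,0],0.2],[[0,0,-0.3],[0,0,0],0.2],[[0,0,-0.9],[0,0,0],0.2]])

```text
t: 23.6
ee_pos: [424.4, -280.3, 153.7]
eef_rot: [0.139, 0.99, 0.001, -0.002]
wrist_force: [0.2, -0.4, 0.1]
grip_width: 51.9
grip_force: 0.0
```

>>> apply_moves(increments=[[[0,0,-0.9],[0,0,0],0.2],[[0,0.5,0],[0,0,0],0.2],[[-0.19,0.8,0],[0,0,0],0.2],[[-0.3,0.8,0],[0,0,0],0.2],[[-0.3,0.8,0],[0,0,0],0.2]])

```text
t: 24.22
ee_pos: [504.4, -151.7, 200.3]
eef_rot: [0.139, 0.99, 0.0, 0.001]
wrist_force: [0.8, 0.1, -0.4]
grip_width: 51.8
grip_force: 0.0
```

Run:
```python
from h import *
plan(607,2.6,160,164)
```

```text
t 24.23 pos [ 504.4 -151.7  200.3] yaw 164.0 w 51.8 gf 0.0 F [ 0.8  0.1 -0.4]
 rot [ 0.    0.01 -0.  ]  shift now [-1.12  3.53  0.81]  shift after rot [-1.12  3.53  0.81]
```

>>> apply_moves(increments=[[[-0.25,0.8,0],[0,0,0],0.2],[[-0.25,0.8,0],[0,0,0],0.2],[[-0.25,0.8,0.2],[0,0,0],0.2],[[-0.25,0.8,0.3],[0,0,0],0.2],[[-0.12,0.33,0.3],[0,0,0],0.2]])

```text
t: 24.85
ee_pos: [607.2, 4.4, 159.2]
eef_rot: [0.137, 0.991, 0.0, 0.001]
wrist_force: [-0.4, -0.3, -0.1]
grip_width: 51.9
grip_force: 0.0
```

>>> apply_moves(increments=[[[0,0,0],[0,0,0],0.2],[[0,0,0],[0,0,0],0.2],[[0,0,0],[0,0,0],0.2]])

```text
t: 25.22
ee_pos: [605.8, -0.3, 160.0]
eef_rot: [0.14, 0.99, -0.0, 0.001]
wrist_force: [0.1, -0.1, -0.5]
grip_width: 52.1
grip_force: 0.0
```

Run:
```python
from h import *
plan(607,2.6,24,164)
W=cam("wrist");im=camera("wrist")
# dark centre of vial cap near the expected pixel
e=proj(W,(607,2.6,53));print(e)
x,y=e.astype(int);c=im[y-20:y+20,x-20:x+20].min(2);m=(c<70).astype(np.uint8)
n,l,st,ce=cv2.connectedComponentsWithStats(m)
for i in range(1,n):
    if 10<st[i,4]<600: p=ce[i]+[x-20,y-20];print(st[i],p,ray(W,p,53))
```

```text
t 25.23 pos [ 6.058e+02 -3.000e-01  1.600e+02] yaw 163.86 w 52.1 gf 0.0 F [ 0.1 -0.1 -0.5]
 rot [-0.    0.01 -0.02]  shift now [-0.    0.06  2.72]  shift after rot [-0.01  0.06  2.72]
[282.51015299 208.53681543]
[ 15  15  12  12 102] [282.49019608 208.71568627] [607.15369463   2.53739365  53.        ]
```

Spot on. Descend to z 65, check, then down.

>>> apply_moves(increments=[[[0,0.06,0.8],[0,0,0],0.2],[[0,0,0.9],[0,0,0],0.2],[[0,0,0],[0,0,0],0.2],[[0,0,0],[0,0,0],0.2]])

```text
t: 25.78
ee_pos: [608.0, 4.0, 75.7]
eef_rot: [0.139, 0.99, 0.0, 0.001]
wrist_force: [1.0, 0.5, 1.0]
grip_width: 52.2
grip_force: 0.0
```

Run:
```python
from h import *
plan(607.1,2.6,24,164)
```

```text
t 25.77 pos [608.    4.   75.7] yaw 163.98 w 52.2 gf 0.0 F [1.  0.5 1. ]
 rot [ 0.    0.02 -0.  ]  shift now [ 0.01 -0.03  1.03]  shift after rot [ 0.01 -0.03  1.03]
```

>>> apply_moves(increments=[[[0.01,-0.02,0.5],[0,0,0],0.2],[[0,0,0.4],[0,0,0],0.2],[[0,0,0.1],[0,0,0],0.2],[[0,0,0],[0,0,0],0.2],[[0,0,0],[0,0,0],0.2]])

```text
t: 26.4
ee_pos: [606.8, 3.8, 24.8]
eef_rot: [0.139, 0.99, 0.0, 0.001]
wrist_force: [-0.3, 0.0, 0.1]
grip_width: 52.1
grip_force: 0.0
```

>>> apply_moves(increments=[[[0,0,0],[0,0,0],-0.6],[[0,0,0],[0,0,0],-0.6],[[0,0,0],[0,0,0],-0.6],[[0,0,0],[0,0,0],-0.6]], force=12)

```text
t: 26.9
ee_pos: [606.1, 3.8, 24.1]
eef_rot: [0.139, 0.99, 0.0, 0.0]
wrist_force: [0.4, -0.0, 0.5]
grip_width: 25.7
grip_force: 12.0
```

>>> apply_moves(increments=[[[0,0,-0.3],[0,0,0],-0.6],[[0,0,-0.9],[0,0,0],-0.6],[[0,0,-0.9],[0,0,0],-0.6],[[0,0,-0.9],[0,0,0],-0.6],[[0,0,0],[0,0,0],-0.6]])

```text
t: 27.52
ee_pos: [608.9, 3.5, 179.2]
eef_rot: [0.139, 0.99, 0.001, 0.005]
wrist_force: [0.0, -0.2, 0.1]
grip_width: 25.7
grip_force: 12.0
```

Run:
```python
from h import *
plan(516,331,175,164)
```

```text
t 27.52 pos [608.9   3.5 179.2] yaw 164.01 w 25.7 gf 12.0 F [ 0.  -0.2  0.1]
 rot [0.02 0.06 0.  ]  shift now [3.59 5.78 0.07]  shift after rot [3.59 5.78 0.08]
```

>>> apply_moves(increments=[[[0.25,0.4,0],[0,0,0],-0.6],[[0.47,0.76,0],[0,0,0],-0.6],[[0.47,0.76,0],[0,0,0],-0.6],[[0.47,0.76,0],[0,0,0],-0.6],[[0.47,0.76,0],[0,0,0],-0.6]])

```text
t: 28.15
ee_pos: [549.9, 199.5, 173.6]
eef_rot: [0.139, 0.99, -0.0, -0.001]
wrist_force: [-0.2, 0.7, -0.9]
grip_width: 25.6
grip_force: 12.0
```

>>> apply_moves(increments=[[[0.47,0.76,0],[0,0,0],-0.6],[[0.47,0.76,0],[0,0,0],-0.6],[[0.4,0.6,0],[0,0,0],-0.6],[[0.12,0.22,0],[0,0,0],-0.6],[[0,0,0],[0,0,0],-0.6]])

```text
t: 28.78
ee_pos: [512.9, 330.6, 173.6]
eef_rot: [0.139, 0.99, -0.001, -0.0]
wrist_force: [0.4, 0.3, 0.1]
grip_width: 25.7
grip_force: 12.0
```

>>> apply_moves(increments=[[[0,0,0],[0,0,0],-0.6],[[0,0,0],[0,0,0],-0.6]])

```text
t: 29.02
ee_pos: [513.9, 329.1, 174.1]
eef_rot: [0.14, 0.99, -0.0, 0.0]
wrist_force: [1.1, 0.1, -0.4]
grip_width: 25.5
grip_force: 12.0
```

Run:
```python
from h import *
plan(516,331,37,164)
s=sense();im=camera("wrist");np.savez("w9.npz",im=im,q=s["eef_rot"],p=s["ee_pos"]);print(proj(cam("wrist",s),(516,331,30)))
cv2.imwrite("pics/w9.png",cv2.resize(im[80:380,100:460,::-1],None,fx=2,fy=2,interpolation=cv2.INTER_CUBIC))
```

```text
t 29.02 pos [513.9 329.1 174.1] yaw 163.86 w 25.5 gf 12.0 F [ 1.1  0.1 -0.4]
 rot [-0.    0.   -0.02]  shift now [-0.03  0.05  2.74]  shift after rot [-0.03  0.05  2.74]
[281.44921159 200.4931108 ]
```

View pics/w9.png

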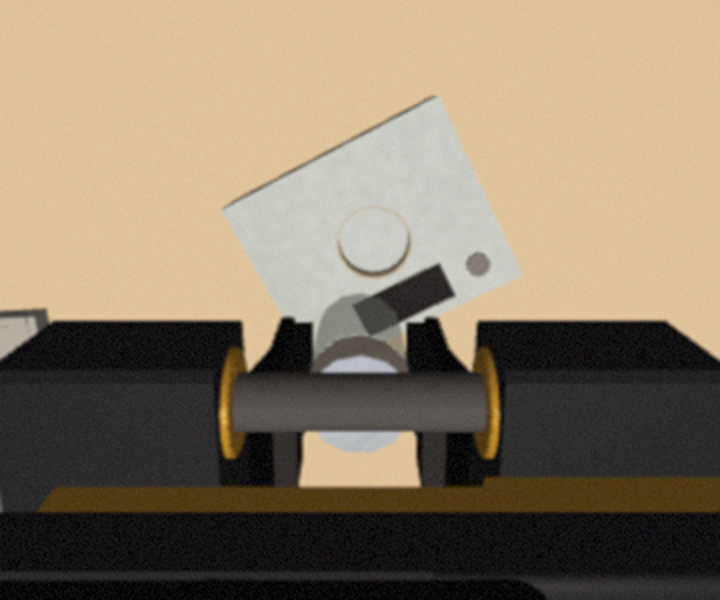

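Run:
```python
from h import *
d=np.load("w9.npz");W=cam("wrist",{"eef_rot":d["q"],"ee_pos":d["p"]})
f=lambda u,v:ray(W,(100+u/2-.25,80+v/2-.25),30)[:2]
c=f(374,241.5);print(c,np.linalg.norm(f(338,241)-f(411,241)),np.linalg.norm(f(374,206)-f(374,277)),(f(435,97)+f(223,208))/2,(f(435,97)-f(223,208)))
plan(c[0],c[1],37,164)
```

```text
[517.49494351 336.13599465] 36.82500372569156 36.767026679025406 [468.93162499 325.91474273] [-22.41652529 114.56335433]
t 29.07 pos [513.8 329.5 174.2] yaw 163.89 w 25.5 gf 12.0 F [ 0.6  0.7 -0.7]
 rot [-0.    0.   -0.01]  shift now [-0.03  0.15  2.74]  shift after rot [-0.04  0.15  2.74]
```

>>> apply_moves(increments=[[[-0.02,0.14,0.5],[0,0,0],-0.6],[[0,0,0.9],[0,0,0],-0.6],[[0,0,0.5],[0,0,0],-0.6],[[0,0,0],[0,0,0],-0.6],[[0,0,0],[0,0,0],-0.6]])

```text
t: 29.7
ee_pos: [517.0, 337.5, 80.2]
eef_rot: [0.139, 0.99, 0.001, 0.001]
wrist_force: [-0.2, 1.1, -0.0]
grip_width: 25.6
grip_force: 12.0
```

Run:
```python
from h import *
plan(516.8,336,38,164)
```

```text
t 29.7 pos [517.  337.5  80.2] yaw 163.99 w 25.6 gf 12.0 F [-0.2  1.1 -0. ]
 rot [ 0.01  0.01 -0.  ]  shift now [-0.   -0.03  0.84]  shift after rot [-0.   -0.03  0.84]
```

>>> apply_moves(increments=[[[0,-0.02,0.4],[0,0,0],-0.6],[[0,0,0.3],[0,0,0],-0.6],[[0,0,0.06],[0,0,0],-0.6],[[0,0,0],[0,0,0],-0.6],[[0,0,0],[0,0,0],-0.6]])

```text
t: 30.32
ee_pos: [516.2, 336.8, 41.7]
eef_rot: [0.139, 0.99, 0.001, 0.0]
wrist_force: [0.7, -0.6, -0.3]
grip_width: 25.7
grip_force: 12.0
```

Run:
```python
from h import *
plan(516.8,336,37.2,164)
```

```text
t 30.32 pos [516.2 336.8  41.7] yaw 164.03 w 25.7 gf 12.0 F [ 0.7 -0.6 -0.3]
 rot [0.01 0.01 0.  ]  shift now [-0.02 -0.01  0.09]  shift after rot [-0.02 -0.01  0.09]
```

>>> apply_moves(increments=[[[0,0,0.05],[0,0,0],-0.6],[[0,0,0.04],[0,0,0],-0.6],[[0,0,0],[0,0,0],-0.6],[[0,0,0],[0,0,0],-0.6]])

```text
t: 30.82
ee_pos: [515.8, 336.6, 37.0]
eef_rot: [0.139, 0.99, 0.0, 0.0]
wrist_force: [-2.0, -1.8, 5.2]
grip_width: 26.1
grip_force: 12.0
```

>>> apply_moves(increments=[[[0,0,-0.01],[0,0,0],0],[[0,0,0],[0,0,0],0],[[0,0,0],[0,0,0],0],[[0,0,-0.3],[0,0,0],0],[[0,0,-0.9],[0,0,0],0]])

```text
t: 31.45
ee_pos: [514.2, 335.6, 96.2]
eef_rot: [0.139, 0.99, -0.002, -0.002]
wrist_force: [-0.4, 0.7, -0.5]
grip_width: 43.6
grip_force: 0.0
```

>>> apply_moves(increments=[[[0,0,-0.9],[0,0,0],0],[[0,0,-0.9],[0,0,0],0],[[0,-0.5,-0.3],[0,0,0],0],[[0,-0.9,0],[0,0,0],0.2],[[0,0,0],[0,0,0],0.2]])

```text
t: 32.08
ee_pos: [496.5, 265.3, 203.6]
eef_rot: [0.142, 0.99, -0.0, 0.0]
wrist_force: [-1.1, 0.4, -0.4]
grip_width: 50.8
grip_force: 0.0
```

Run:
```python
from h import *
W=cam("wrist");im=camera("wrist");e=proj(W,(517,336,66));print(e)
x,y=e.astype(int);c=im[max(0,y-30):y+30,x-30:x+30].min(2);m=(c<70).astype(np.uint8)
n,l,st,ce=cv2.connectedComponentsWithStats(m)
for i in range(1,n): 
    if 10<st[i,4]<900:p=ce[i]+[x-30,max(0,y-30)];print(st[i],p,ray(W,p,66))
a=im[80:330,200:560,::-1];b=camera("side")[220:400,210:360,::-1]
cv2.imwrite("pics/w10.png",np.hstack([cv2.resize(a,(430,300)),cv2.resize(b,(250,300),interpolation=cv2.INTER_CUBIC)]))
plan(425.8,-281.2,240,164)
```

```text
[353.52743786 200.36658795]
[26 26 11 10 85] [354.25882353 200.27058824] [517.10754599 336.71479486  66.        ]
[ 14  35  45  25 592] [359.99155405 219.00844595] [537.57033956 337.97322207  66.        ]
t 32.17 pos [496.6 269.3 203.1] yaw 163.98 w 51.7 gf 0.0 F [ 0.7  0.  -0.8]
 rot [ 0.01  0.   -0.  ]  shift now [ -1.68 -10.97  -0.76]  shift after rot [ -1.67 -10.97  -0.74]
```

View pics/w10.png

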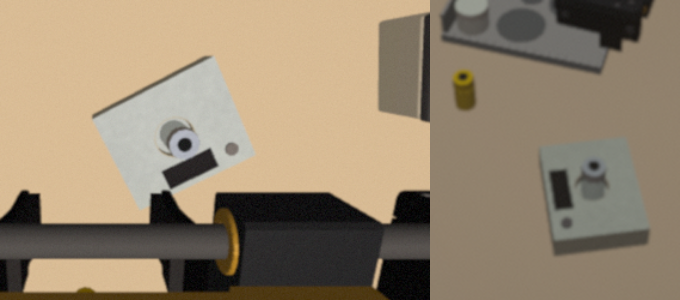

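>>> apply_moves(increments=[[[-0.08,-0.5,0],[0,0,0],0.2],[[-0.14,-0.9,0],[0,0,0],0.2],[[-0.14,-0.9,0],[0,0,0],0.2],[[-0.14,-0.9,0],[0,0,0],0.2],[[-0.14,-0.9,0],[0,0,0],0.2]])

```text
t: 32.8
ee_pos: [470.3, 61.2, 202.0]
eef_rot: [0.139, 0.99, -0.0, -0.0]
wrist_force: [0.7, -0.5, 0.5]
grip_width: 52.1
grip_force: 0.0
```

>>> apply_moves(increments=[[[-0.14,-0.9,0],[0,0,0],0.2],[[-0.14,-0.9,0],[0,0,0],0.2],[[-0.14,-0.9,0],[0,0,0],0.2],[[-0.14,-0.9,0],[0,0,0],0.2],[[-0.14,-0.9,0],[0,0,0],0.2]])

```text
t: 33.42
ee_pos: [441.7, -164.5, 202.1]
eef_rot: [0.139, 0.99, 0.0, 0.0]
wrist_force: [0.3, 0.2, -0.6]
grip_width: 52.0
grip_force: 0.0
```

>>> apply_moves(increments=[[[-0.14,-0.9,0],[0,0,0],0.2],[[-0.14,-0.9,0],[0,0,0],0.2],[[-0.08,-0.5,0],[0,0,0],0.2],[[0,0,0],[0,0,0],0.2],[[0,0,0],[0,0,0],0.2]])

```text
t: 34.05
ee_pos: [428.1, -277.2, 201.7]
eef_rot: [0.138, 0.99, 0.0, -0.0]
wrist_force: [0.3, 1.0, 0.4]
grip_width: 52.1
grip_force: 0.0
```

Run:
```python
from h import *
plan(425.8,-281.2,94.3,164)
```

```text
t 34.05 pos [ 428.1 -277.2  201.7] yaw 164.09 w 52.1 gf 0.0 F [0.3 1.  0.4]
 rot [ 0.01 -0.01  0.01]  shift now [ 0.02 -0.09  2.15]  shift after rot [ 0.02 -0.09  2.15]
```

>>> apply_moves(increments=[[[0.02,-0.09,0.4],[0,0,0],0.2],[[0,0,0.8],[0,0,0],0.2],[[0,0,0],[0,0,0],0.2],[[0,0,0],[0,0,0],0.2]])

```text
t: 34.55
ee_pos: [426.8, -281.9, 143.0]
eef_rot: [0.138, 0.99, -0.0, 0.001]
wrist_force: [0.0, -0.2, 0.1]
grip_width: 52.3
grip_force: 0.0
```

Run:
```python
from h import *
plan(425.8,-281.2,94.6,164)
```

```text
t 34.55 pos [ 426.8 -281.9  143. ] yaw 164.11 w 52.3 gf 0.0 F [ 0.  -0.2  0.1]
 rot [0.   0.01 0.01]  shift now [0.02 0.01 0.97]  shift after rot [0.02 0.01 0.97]
```

>>> apply_moves(increments=[[[0.01,0.01,0.5],[0,0,0],0.2],[[0,0,0.4],[0,0,0],0.2],[[0,0,0.06],[0,0,0],0.2],[[0,0,0],[0,0,0],0.2],[[0,0,0],[0,0,0],0.2]])

```text
t: 35.17
ee_pos: [426.4, -282.0, 95.2]
eef_rot: [0.139, 0.99, -0.0, 0.001]
wrist_force: [0.2, -0.1, 0.1]
grip_width: 52.0
grip_force: 0.0
```

Run:
```python
from h import *
plan(425.8,-281.2,94.6,164)
```

```text
t 35.17 pos [ 426.4 -282.    95.2] yaw 164.04 w 52.0 gf 0.0 F [ 0.2 -0.1  0.1]
 rot [-0.    0.01  0.  ]  shift now [0.02 0.01 0.01]  shift after rot [0.02 0.01 0.01]
```

>>> apply_moves(increments=[[[0.01,0.01,0],[0,0,0],-0.5],[[0,0,0],[0,0,0],-0.5],[[0,0,0],[0,0,0],-0.5],[[0,0,0],[0,0,0],-0.5],[[0,0,-0.3],[0,0,0],-0.5]], force=30)

```text
t: 35.8
ee_pos: [424.3, -280.4, 108.5]
eef_rot: [0.139, 0.99, 0.0, -0.002]
wrist_force: [-0.0, -0.3, -1.1]
grip_width: 31.7
grip_force: 30.0
```

>>> apply_moves(increments=[[[0,0,-0.8],[0,0,0],-0.5],[[0,0,-0.9],[0,0,0],-0.5],[[0,0,-0.9],[0,0,0],-0.5],[[0,0,0],[0,0,0],-0.5]])

```text
t: 36.3
ee_pos: [427.0, -282.5, 243.1]
eef_rot: [0.139, 0.99, -0.001, 0.004]
wrist_force: [0.6, -0.8, -1.9]
grip_width: 31.8
grip_force: 30.0
```

Run:
```python
from h import *
plan(617.2,62.6,240,164)
```

```text
t 36.3 pos [ 427.  -282.5  243.1] yaw 164.01 w 31.8 gf 30.0 F [ 0.6 -0.8 -1.9]
 rot [-0.    0.06  0.  ]  shift now [-1.76  7.68  0.07]  shift after rot [-1.75  7.68  0.06]
```

>>> apply_moves(increments=[[[-0.1,0.4,0],[0,0,0],-0.5],[[-0.19,0.8,0],[0,0,0],-0.5],[[-0.19,0.8,0],[0,0,0],-0.5],[[-0.19,0.8,0],[0,0,0],-0.5],[[-0.19,0.8,0],[0,0,0],-0.5]])

```text
t: 36.92
ee_pos: [515.7, -118.5, 238.1]
eef_rot: [0.139, 0.99, -0.0, -0.001]
wrist_force: [0.3, -0.3, -2.2]
grip_width: 31.7
grip_force: 30.0
```

>>> apply_moves(increments=[[[-0.19,0.8,0],[0,0,0],-0.5],[[-0.19,0.8,0],[0,0,0],-0.5],[[-0.19,0.8,0],[0,0,0],-0.5],[[-0.19,0.8,0],[0,0,0],-0.5],[[-0.11,0.6,0],[0,0,0],-0.5]])

```text
t: 37.55
ee_pos: [610.0, 52.9, 237.7]
eef_rot: [0.138, 0.99, -0.0, -0.001]
wrist_force: [1.2, -0.7, -0.9]
grip_width: 32.1
grip_force: 30.0
```

>>> apply_moves(increments=[[[-0.03,0.28,0],[0,0,0],-0.5],[[0,0,0],[0,0,0],-0.5],[[0,0,0],[0,0,0],-0.5]])

```text
t: 37.92
ee_pos: [614.9, 62.0, 238.9]
eef_rot: [0.14, 0.99, -0.0, -0.0]
wrist_force: [0.2, -0.3, -2.4]
grip_width: 31.9
grip_force: 30.0
```

Run:
```python
from h import *
plan(617.2,62.6,96,164)
```

```text
t 37.92 pos [614.9  62.  238.9] yaw 163.89 w 31.9 gf 30.0 F [ 0.2 -0.3 -2.4]
 rot [-0.01 -0.   -0.01]  shift now [-0.04  0.03  2.86]  shift after rot [-0.04  0.03  2.86]
```

>>> apply_moves(increments=[[[-0.02,0.02,0.5],[0,0,0],-0.5],[[0,0,0.9],[0,0,0],-0.5],[[0,0,0.8],[0,0,0],-0.5],[[0,0,0.4],[0,0,0],-0.5],[[0,0,0],[0,0,0],-0.5]])

```text
t: 38.55
ee_pos: [615.2, 62.9, 107.7]
eef_rot: [0.14, 0.99, -0.001, -0.002]
wrist_force: [0.4, -1.0, -0.6]
grip_width: 31.6
grip_force: 30.0
```

>>> apply_moves(increments=[[[0,0,0],[0,0,0],-0.5],[[0,0,0],[0,0,0],-0.5]])

```text
t: 38.8
ee_pos: [617.7, 64.4, 110.6]
eef_rot: [0.139, 0.99, 0.0, 0.001]
wrist_force: [0.6, 0.4, -1.2]
grip_width: 31.8
grip_force: 30.0
```

Run:
```python
from h import *
plan(617.2,62.6,96,164)
```

```text
t 38.8 pos [617.7  64.4 110.6] yaw 164.0 w 31.8 gf 30.0 F [ 0.6  0.4 -1.2]
 rot [ 0.01  0.02 -0.  ]  shift now [ 0.   -0.04  0.29]  shift after rot [-0.   -0.04  0.29]
```

>>> apply_moves(increments=[[[0,-0.03,0.12],[0,0,0],-0.5],[[0,0,0.12],[0,0,0],-0.5],[[0,0,0],[0,0,0],-0.5],[[0,0,0],[0,0,0],-0.5]])

```text
t: 39.3
ee_pos: [616.4, 63.3, 96.9]
eef_rot: [0.139, 0.99, -0.0, -0.0]
wrist_force: [0.2, 0.0, -1.5]
grip_width: 31.8
grip_force: 30.0
```

Run:
```python
from h import *
plan(617.2,62.6,95.5,164)
```

```text
t 39.3 pos [616.4  63.3  96.9] yaw 164.03 w 31.8 gf 30.0 F [ 0.2  0.  -1.5]
 rot [-0. -0.  0.]  shift now [-0.02 -0.01  0.03]  shift after rot [-0.02 -0.01  0.03]
```

>>> apply_moves(increments=[[[-0.01,-0.01,0.03],[0,0,0],-0.5],[[0,0,0],[0,0,0],-0.5],[[0,0,0],[0,0,0],-0.5]])

```text
t: 39.67
ee_pos: [616.7, 62.6, 95.5]
eef_rot: [0.139, 0.99, 0.0, 0.0]
wrist_force: [-0.2, 0.9, -1.4]
grip_width: 31.6
grip_force: 30.0
```

>>> apply_moves(increments=[[[0,0,0.02],[0,0,0],-0.5],[[0,0,0],[0,0,0],-0.5],[[0,0,0],[0,0,0],-0.5]])

```text
t: 40.05
ee_pos: [617.0, 62.6, 95.1]
eef_rot: [0.139, 0.99, 0.0, 0.0]
wrist_force: [-0.4, -0.3, 4.0]
grip_width: 31.5
grip_force: 30.0
```

Seated. Release, rise, go to the cartridge at mat (574.8,-280.9).

>>> apply_moves(increments=[[[0,0,0],[0,0,0],0.2],[[0,0,0],[0,0,0],0.2],[[0,0,0],[0,0,0],0.2],[[0,0,-0.3],[0,0,0],0.2],[[0,0,-0.9],[0,0,0],0.2]])

```text
t: 40.67
ee_pos: [615.1, 62.6, 153.7]
eef_rot: [0.139, 0.99, -0.001, -0.002]
wrist_force: [0.1, -0.1, 0.0]
grip_width: 51.7
grip_force: 0.0
```

>>> apply_moves(increments=[[[0,0,-0.9],[0,0,0],0.2],[[0,-0.5,-0.3],[0,0,0],1],[[-0.1,-0.9,0],[0,0,0],1],[[-0.1,-0.9,0],[0,0,0],1],[[-0.1,-0.9,0],[0,0,0],1]])

```text
t: 41.3
ee_pos: [585.5, -98.1, 214.4]
eef_rot: [0.14, 0.99, -0.0, -0.0]
wrist_force: [1.2, -1.3, 0.0]
grip_width: 83.0
grip_force: 0.0
```

Run:
```python
from h import *
plan(574.8,-280.9,214,164)
```

```text
t 41.3 pos [585.5 -98.1 214.4] yaw 163.95 w 83.0 gf 0.0 F [ 1.2 -1.3  0. ]
 rot [-0.   -0.01 -0.01]  shift now [-0.8  -3.57  0.01]  shift after rot [-0.8  -3.57  0.01]
```

>>> apply_moves(increments=[[[-0.18,-0.8,0],[0,0,0],1],[[-0.18,-0.8,0],[0,0,0],1],[[-0.18,-0.8,0],[0,0,0],1],[[-0.18,-0.7,0],[0,0,0],1],[[-0.08,-0.35,0],[0,0,0],1]])

```text
t: 41.92
ee_pos: [576.0, -275.5, 214.3]
eef_rot: [0.141, 0.99, -0.0, -0.001]
wrist_force: [0.2, 0.7, 1.9]
grip_width: 86.9
grip_force: 0.0
```

>>> apply_moves(increments=[[[0,0,0],[0,0,0],1],[[0,0,0],[0,0,0],1],[[0,0,0],[0,0,0],1]])

```text
t: 42.3
ee_pos: [578.6, -270.2, 214.4]
eef_rot: [0.138, 0.99, 0.001, -0.0]
wrist_force: [-0.7, 0.2, -0.9]
grip_width: 87.2
grip_force: 0.0
```

Run:
```python
from h import *
plan(574.8,-280.9,75,164)
```

```text
t 42.3 pos [ 578.6 -270.2  214.4] yaw 164.19 w 87.2 gf 0.0 F [-0.7  0.2 -0.9]
 rot [ 0.01 -0.    0.02]  shift now [ 0.01 -0.23  2.79]  shift after rot [ 0.01 -0.23  2.79]
```

>>> apply_moves(increments=[[[0,-0.21,0.6],[0,0,0],1],[[0,0,0.8],[0,0,0],1],[[0,0,0],[0,0,0],1],[[0,0,0],[0,0,0],1]])

```text
t: 42.8
ee_pos: [576.2, -282.0, 145.8]
eef_rot: [0.138, 0.99, -0.0, 0.001]
wrist_force: [0.2, 0.4, 0.9]
grip_width: 87.1
grip_force: 0.0
```

Run:
```python
from h import *
plan(574.8,-280.9,75,164)
```

```text
t 42.8 pos [ 576.2 -282.   145.8] yaw 164.09 w 87.1 gf 0.0 F [0.2 0.4 0.9]
 rot [-0.    0.01  0.01]  shift now [0.04 0.01 1.42]  shift after rot [0.03 0.01 1.42]
```

>>> apply_moves(increments=[[[0.02,0.01,0.7],[0,0,0],1],[[0,0,0.5],[0,0,0],1],[[0,0,0.2],[0,0,0],1],[[0,0,0],[0,0,0],1],[[0,0,0],[0,0,0],1]])

```text
t: 43.42
ee_pos: [575.4, -282.1, 76.1]
eef_rot: [0.139, 0.99, -0.0, 0.001]
wrist_force: [-0.1, -0.4, -0.1]
grip_width: 87.1
grip_force: 0.0
```

Run:
```python
from h import *
plan(574.8,-280.9,75.2,164)
```

```text
t 43.42 pos [ 575.4 -282.1   76.1] yaw 164.03 w 87.1 gf 0.0 F [-0.1 -0.4 -0.1]
 rot [-0.    0.02  0.  ]  shift now [0.02 0.02 0.02]  shift after rot [0.02 0.02 0.02]
```

>>> apply_moves(increments=[[[0.01,0.02,0.02],[0,0,0],0.2],[[0,0,0],[0,0,0],0.2],[[0,0,0],[0,0,0],0.2],[[0,0,0],[0,0,0],0.2],[[0,0,0],[0,0,0],0.2]])

```text
t: 44.05
ee_pos: [574.2, -280.7, 73.6]
eef_rot: [0.139, 0.99, -0.0, 0.0]
wrist_force: [-0.2, -0.8, -0.0]
grip_width: 59.9
grip_force: 29.9
```

>>> apply_moves(increments=[[[0,0,-0.3],[0,0,0],0.2],[[0,0,-0.8],[0,0,0],0.2],[[0,0,-0.9],[0,0,0],0.2],[[0,0,-0.8],[0,0,0],0.2],[[0,0,0],[0,0,0],0.2]])

```text
t: 44.68
ee_pos: [575.9, -281.7, 218.0]
eef_rot: [0.139, 0.99, -0.001, 0.004]
wrist_force: [-0.6, -0.8, -2.0]
grip_width: 59.5
grip_force: 29.9
```

Run:
```python
from h import *
plan(591.3,-53.6,216,164)
```

```text
t 44.67 pos [ 575.9 -281.7  218. ] yaw 164.01 w 59.5 gf 29.9 F [-0.6 -0.8 -2. ]
 rot [-0.    0.05  0.  ]  shift now [0.96 4.47 0.03]  shift after rot [0.96 4.47 0.04]
```

>>> apply_moves(increments=[[[0.1,0.4,0],[0,0,0],0.2],[[0.17,0.8,0],[0,0,0],0.2],[[0.17,0.8,0],[0,0,0],0.2],[[0.17,0.8,0],[0,0,0],0.2],[[0.17,0.8,0],[0,0,0],0.2]])

```text
t: 45.3
ee_pos: [584.7, -93.0, 211.5]
eef_rot: [0.138, 0.99, 0.0, -0.002]
wrist_force: [0.7, -0.1, -2.3]
grip_width: 59.6
grip_force: 29.9
```

>>> apply_moves(increments=[[[0.15,0.6,0],[0,0,0],0.2],[[0.03,0.27,0],[0,0,0],0.2],[[0,0,0],[0,0,0],0.2],[[0,0,0],[0,0,0],0.2],[[0,0,0],[0,0,0],0.2]])

```text
t: 45.92
ee_pos: [589.3, -54.1, 213.5]
eef_rot: [0.14, 0.99, -0.0, -0.0]
wrist_force: [0.6, -0.1, -1.6]
grip_width: 59.8
grip_force: 29.9
```

Run:
```python
from h import *
plan(591.3,-53.6,74.7,164)
```

```text
t 45.92 pos [589.3 -54.1 213.5] yaw 163.87 w 59.8 gf 29.9 F [ 0.6 -0.1 -1.6]
 rot [-0.   -0.   -0.01]  shift now [-0.04  0.02  2.78]  shift after rot [-0.04  0.02  2.78]
```

>>> apply_moves(increments=[[[-0.02,0,0.5],[0,0,0],0.2],[[0,0,0.9],[0,0,0],0.2],[[0,0,0.8],[0,0,0],0.2],[[0,0,0.4],[0,0,0],0.2],[[0,0,0],[0,0,0],0.2]])

```text
t: 46.55
ee_pos: [589.2, -53.5, 82.0]
eef_rot: [0.14, 0.99, -0.0, -0.002]
wrist_force: [0.0, 0.9, -0.4]
grip_width: 60.0
grip_force: 29.9
```

>>> apply_moves(increments=[[[0,0,0],[0,0,0],0.2],[[0,0,0],[0,0,0],0.2]])

```text
t: 46.8
ee_pos: [591.4, -53.0, 84.9]
eef_rot: [0.139, 0.99, 0.0, 0.001]
wrist_force: [-0.2, -1.7, -2.0]
grip_width: 60.2
grip_force: 29.9
```

Run:
```python
from h import *
plan(591.3,-53.8,74.7,164)
```

```text
t 46.8 pos [591.4 -53.   84.9] yaw 164.0 w 60.2 gf 29.9 F [-0.2 -1.7 -2. ]
 rot [0.01 0.02 0.  ]  shift now [-0.   -0.02  0.2 ]  shift after rot [-0.   -0.02  0.2 ]
```

>>> apply_moves(increments=[[[0,-0.01,0.1],[0,0,0],0.2],[[0,0,0.07],[0,0,0],0.2],[[0,0,0],[0,0,0],0.2],[[0,0,0],[0,0,0],0.2]])

```text
t: 47.3
ee_pos: [590.3, -53.1, 74.9]
eef_rot: [0.139, 0.99, 0.0, -0.0]
wrist_force: [0.6, 0.3, -1.0]
grip_width: 59.9
grip_force: 29.9
```

>>> apply_moves(increments=[[[0,0,0.02],[0,0,0],0.2],[[0,0,0],[0,0,0],0.2],[[0,0,0],[0,0,0],0.2]])

```text
t: 47.68
ee_pos: [590.6, -53.1, 74.5]
eef_rot: [0.139, 0.99, 0.0, 0.0]
wrist_force: [-1.7, -0.9, 4.2]
grip_width: 60.1
grip_force: 29.9
```

Seated at (590.6,-53.1). Release, rise; next the square bottle at mat (495.5,-279.8).

>>> apply_moves(increments=[[[0,0,0],[0,0,0],1],[[0,0,0],[0,0,0],1],[[0,0,0],[0,0,0],1],[[0,0,-0.3],[0,0,0],1],[[0,0,-0.9],[0,0,0],1]])

```text
t: 48.3
ee_pos: [588.8, -52.9, 133.4]
eef_rot: [0.139, 0.99, -0.0, -0.002]
wrist_force: [1.8, 0.2, 0.7]
grip_width: 86.6
grip_force: 0.0
```

>>> apply_moves(increments=[[[0,0,-0.9],[0,0,0],1],[[0,0,-0.7],[0,0,-0.11],0.4],[[0.1,-0.7,0],[0,0,0],0.4],[[0.1,-0.9,0],[0,0,0],0.4],[[0.1,-0.9,0],[0,0,0],0.4]])

```text
t: 48.92
ee_pos: [543.1, -171.1, 215.3]
eef_rot: [0.13, 0.991, 0.0, 0.001]
wrist_force: [-0.4, -0.1, -0.7]
grip_width: 62.6
grip_force: 0.0
```

Run:
```python
from h import *
plan(495.5,-279.8,205,164.95)
```

```text
t 48.92 pos [ 543.1 -171.1  215.3] yaw 165.0 w 62.6 gf 0.0 F [-0.4 -0.1 -0.7]
 rot [0.   0.01 0.01]  shift now [ 0.36 -2.35  0.2 ]  shift after rot [ 0.36 -2.35  0.21]
```

>>> apply_moves(increments=[[[0.12,-0.8,0],[0,0,0],0.4],[[0.12,-0.8,0],[0,0,0],0.4],[[0.12,-0.5,0],[0,0,0],0.4],[[0,0,0],[0,0,0],0.4],[[0,0,0],[0,0,0],0.4]])

```text
t: 49.55
ee_pos: [499.6, -265.6, 214.5]
eef_rot: [0.13, 0.991, 0.0, 0.0]
wrist_force: [0.4, 0.9, 0.0]
grip_width: 61.2
grip_force: 0.0
```

>>> apply_moves(increments=[[[0,0,0],[0,0,0],0.4]])

```text
t: 49.68
ee_pos: [499.7, -265.2, 214.1]
eef_rot: [0.129, 0.992, 0.0, 0.0]
wrist_force: [-0.1, -0.3, -0.6]
grip_width: 61.0
grip_force: 0.0
```

Run:
```python
from h import *
plan(495.5,-279.8,65,164.95)
```

```text
t 49.67 pos [ 499.7 -265.2  214.1] yaw 165.12 w 61.0 gf 0.0 F [-0.1 -0.3 -0.6]
 rot [0.   0.   0.02]  shift now [ 0.01 -0.31  2.98]  shift after rot [ 0.01 -0.3   2.98]
```

>>> apply_moves(increments=[[[0,-0.28,0.6],[0,0,0],0.4],[[0,0,0.8],[0,0,0],0.4],[[0,0,0],[0,0,0],0.4],[[0,0,0],[0,0,0],0.4]])

```text
t: 50.18
ee_pos: [496.3, -280.1, 145.1]
eef_rot: [0.13, 0.991, -0.0, 0.001]
wrist_force: [0.7, -0.1, 0.1]
grip_width: 60.8
grip_force: 0.0
```

Run:
```python
from h import *
plan(495.5,-279.8,65,164.95)
```

```text
t 50.17 pos [ 496.3 -280.1  145.1] yaw 165.04 w 60.8 gf 0.0 F [ 0.7 -0.1  0.1]
 rot [-0.    0.01  0.01]  shift now [0.02 0.   1.6 ]  shift after rot [0.02 0.   1.6 ]
```

>>> apply_moves(increments=[[[0.01,0,0.8],[0,0,0],0.4],[[0,0,0.6],[0,0,0],0.4],[[0,0,0.18],[0,0,0],0.4],[[0,0,0],[0,0,0],0.4],[[0,0,0],[0,0,0],0.4]])

```text
t: 50.8
ee_pos: [495.9, -280.7, 66.7]
eef_rot: [0.131, 0.991, -0.0, 0.002]
wrist_force: [0.5, -1.0, 0.6]
grip_width: 60.8
grip_force: 0.0
```

Run:
```python
from h import *
plan(495.5,-279.8,65,164.95)
```

```text
t 50.8 pos [ 495.9 -280.7   66.7] yaw 164.97 w 60.8 gf 0.0 F [ 0.5 -1.   0.6]
 rot [-0.    0.02  0.  ]  shift now [0.01 0.02 0.03]  shift after rot [0.01 0.02 0.03]
```

>>> apply_moves(increments=[[[0.01,0.02,0.02],[0,0,0],-0.2],[[0,0,0],[0,0,0],-0.2],[[0,0,0],[0,0,0],-0.2],[[0,0,0],[0,0,0],-0.2],[[0,0,0],[0,0,0],-0.2]], force=25)

```text
t: 51.42
ee_pos: [494.6, -279.0, 64.2]
eef_rot: [0.131, 0.991, 0.0, 0.0]
wrist_force: [-0.7, -0.1, 3.2]
grip_width: 39.4
grip_force: 25.0
```

>>> apply_moves(increments=[[[0,0,-0.3],[0,0,0],-0.2],[[0,0,-0.8],[0,0,0],-0.2],[[0,0,-0.9],[0,0,0],-0.2],[[0,0,-0.8],[0,0,0],-0.2],[[0,0,0],[0,0,0],-0.2]])

```text
t: 52.05
ee_pos: [496.2, -280.4, 207.9]
eef_rot: [0.131, 0.991, -0.001, 0.004]
wrist_force: [-0.9, -0.9, -0.9]
grip_width: 39.7
grip_force: 25.0
```

Run:
```python
from h import *
plan(551,16.4,205,165)
```

```text
t 52.05 pos [ 496.2 -280.4  207.9] yaw 164.96 w 39.7 gf 25.0 F [-0.9 -0.9 -0.9]
 rot [-0.    0.05 -0.01]  shift now [0.48 6.02 0.05]  shift after rot [0.48 6.02 0.06]
```

>>> apply_moves(increments=[[[0.03,0.4,0],[0,0,0],-0.2],[[0.06,0.8,0],[0,0,0],-0.2],[[0.06,0.8,0],[0,0,0],-0.2],[[0.06,0.8,0],[0,0,0],-0.2],[[0.06,0.8,0],[0,0,0],-0.2]])

```text
t: 52.68
ee_pos: [527.3, -100.2, 203.0]
eef_rot: [0.131, 0.991, -0.0, -0.001]
wrist_force: [-0.4, 0.4, -0.8]
grip_width: 40.2
grip_force: 25.0
```

>>> apply_moves(increments=[[[0.06,0.8,0],[0,0,0],-0.2],[[0.06,0.8,0],[0,0,0],-0.2],[[0.06,0.6,0],[0,0,0],-0.2],[[0.03,0.22,0],[0,0,0],-0.2],[[0,0,0],[0,0,0],-0.2]])

```text
t: 53.3
ee_pos: [548.8, 17.8, 203.4]
eef_rot: [0.13, 0.991, -0.0, -0.001]
wrist_force: [0.3, -0.9, -1.5]
grip_width: 39.9
grip_force: 25.0
```

>>> apply_moves(increments=[[[0,0,0],[0,0,0],-0.2],[[0,0,0],[0,0,0],-0.2]])

```text
t: 53.55
ee_pos: [549.2, 16.3, 204.1]
eef_rot: [0.132, 0.991, -0.0, -0.0]
wrist_force: [0.9, 0.1, -1.3]
grip_width: 39.7
grip_force: 25.0
```

Run:
```python
from h import *
plan(551,16.4,65.2,165)
```

```text
t 53.55 pos [549.2  16.3 204.1] yaw 164.83 w 39.7 gf 25.0 F [ 0.9  0.1 -1.3]
 rot [-0.    0.   -0.02]  shift now [-0.03  0.01  2.78]  shift after rot [-0.03  0.01  2.78]
```

>>> apply_moves(increments=[[[-0.02,0,0.5],[0,0,0],-0.2],[[0,0,0.9],[0,0,0],-0.2],[[0,0,0.8],[0,0,0],-0.2],[[0,0,0.4],[0,0,0],-0.2],[[0,0,0],[0,0,0],-0.2]])

```text
t: 54.18
ee_pos: [549.1, 16.8, 72.7]
eef_rot: [0.131, 0.991, -0.001, -0.002]
wrist_force: [-1.1, -0.0, -0.6]
grip_width: 39.9
grip_force: 25.0
```

>>> apply_moves(increments=[[[0,0,0],[0,0,0],-0.2],[[0,0,0],[0,0,0],-0.2]])

```text
t: 54.42
ee_pos: [551.3, 17.6, 75.3]
eef_rot: [0.131, 0.991, 0.0, 0.001]
wrist_force: [-0.3, 0.3, -2.1]
grip_width: 39.6
grip_force: 25.0
```

Run:
```python
from h import *
plan(551,16.4,65.2,165)
```

```text
t 54.42 pos [551.3  17.6  75.3] yaw 164.96 w 39.6 gf 25.0 F [-0.3  0.3 -2.1]
 rot [ 0.01  0.02 -0.01]  shift now [-0.   -0.02  0.2 ]  shift after rot [-0.   -0.02  0.2 ]
```

>>> apply_moves(increments=[[[-0.01,-0.01,0.1],[0,0,0],-0.2],[[0,0,0.07],[0,0,0],-0.2],[[0,0,0],[0,0,0],-0.2],[[0,0,0],[0,0,0],-0.2]])

```text
t: 54.92
ee_pos: [550.6, 17.1, 65.4]
eef_rot: [0.131, 0.991, -0.0, -0.0]
wrist_force: [-0.0, -0.0, -0.8]
grip_width: 39.4
grip_force: 25.0
```

>>> apply_moves(increments=[[[0,0,0.02],[0,0,0],-0.2],[[0,0,0],[0,0,0],-0.2],[[0,0,0],[0,0,0],-0.2]])

```text
t: 55.3
ee_pos: [550.7, 17.1, 65.2]
eef_rot: [0.131, 0.991, 0.0, -0.0]
wrist_force: [-1.9, -0.4, 6.1]
grip_width: 39.6
grip_force: 25.0
```

Seated. Release, rise, and return to the first viewing pose for comparison with picture w1.

>>> apply_moves(increments=[[[0,0,0],[0,0,0],0.4],[[0,0,0],[0,0,0],0.4],[[0,0,0],[0,0,0],0.4],[[0,0,-0.3],[0,0,0],0.4],[[0,0,-0.9],[0,0,0],0.4]])

```text
t: 55.92
ee_pos: [549.2, 17.0, 124.1]
eef_rot: [0.131, 0.991, -0.001, -0.002]
wrist_force: [0.3, 0.4, 0.3]
grip_width: 60.5
grip_force: 0.0
```

>>> apply_moves(increments=[[[0,0,-0.9],[0,0,0],0.4],[[0,0,-0.9],[0,0,0],0.4],[[-0.2,-0.15,-0.9],[0,0,-0.29],0.4],[[0,0,-0.9],[0,0,0],0.4],[[0,0,0],[0,0,0],0.4]])

```text
t: 56.55
ee_pos: [560.5, 6.6, 309.4]
eef_rot: [0.11, 0.994, 0.001, 0.004]
wrist_force: [-0.9, -0.6, -0.5]
grip_width: 60.7
grip_force: 0.0
```

>>> apply_moves(increments=[[[0,0,0],[0,0,0],0.4],[[0,0,0],[0,0,0],0.4],[[0,0,0],[0,0,0],0.4]])

```text
t: 56.92
ee_pos: [557.8, 7.3, 303.5]
eef_rot: [0.109, 0.994, -0.0, -0.001]
wrist_force: [0.1, 0.6, 0.2]
grip_width: 61.0
grip_force: 0.0
```

Run:
```python
from h import *
plan(558.2,3.5,310,167.4)
s=sense();im=camera("wrist");np.savez("w11.npz",im=im,q=s["eef_rot"],p=s["ee_pos"])
c=im[115:270,205:375,::-1];b=camera("side")[60:260,170:370,::-1]
cv2.imwrite("pics/w11.png",np.hstack([cv2.resize(c,None,fx=3,fy=3,interpolation=cv2.INTER_CUBIC),cv2.resize(b,(280,465))]))
```

```text
t 56.92 pos [557.8   7.3 303.5] yaw 167.47 w 61.0 gf 0.0 F [0.1 0.6 0.2]
 rot [-0.01 -0.01  0.01]  shift now [-0.02 -0.07 -0.13]  shift after rot [-0.02 -0.07 -0.13]
```

View pics/w11.png

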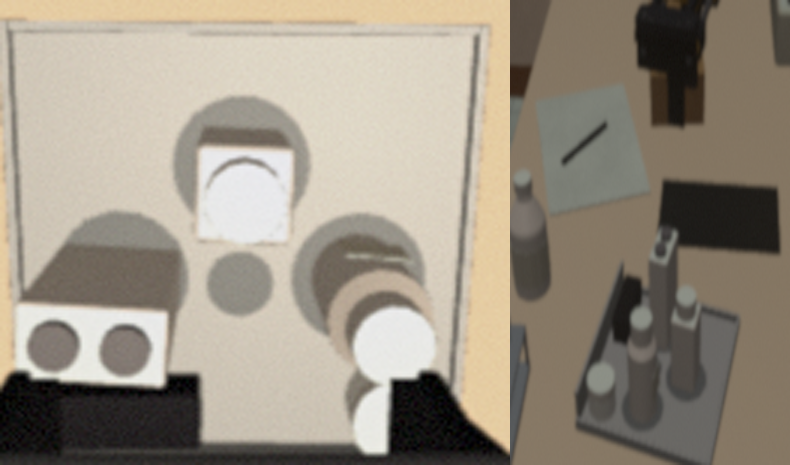

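Run:
```python
from h import *
d=np.load("w11.npz");W=cam("wrist",{"eef_rot":d["q"],"ee_pos":d["p"]})
f=lambda p,z:ray(W,(205+(p[0]+.5)/3-.5,115+(p[1]+.5)/3-.5),z)[:2]
a,b=f((7,22),14),f((490,26),14);print("tray front",a,b)
q=[f(p,90) for p in[(200,144),(295,149),(289,242),(197,239)]];print("sq",np.mean(q,0),np.degrees(np.arctan2(*(q[1]-q[0])[::-1]))-90)
print("plugs",(f((53,346),123)+f((125,350),123))/2,"round",f((394,343),117))
```

```text
tray front [459.97849723 -74.17613673] [510.56250288 144.8490332 ]
sq [550.6866449   17.89616649] -15.54049816260627
plugs [590.79040259 -53.20931718] round [616.51493637  62.72487214]
```

```bash
python3 -c "
from rig import *
print(hand_in())"
```

```text
the job is handed in; nothing more can be done
None
```

The job is handed in at about 57 s of the 144 s: all three containers went to the mat, the vial stands upright in the pocket, and each container is back within about 1 mm of where it started, by the wrist camera.

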